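Strip the air manifold and bin the fittings

TASK

We are packing up the air test manifold on the parts counter. First shut the supply by turning the valve's red lever all the way round until it stands square across the manifold, and only then uncouple every plug from the couplings: draw the sprung sleeve back (down), pull the plug out, and let the sleeve spring fully forward again. Put all the plugs, and the gladhands and brass junction block lying loose on the counter, into the blue bin, and leave everything else where it is.

Things in the scene. Friction and masses are not known exactly. Their poses are not given: they have to be found in the camera images.
- plug_blank_c (a point): steel blanking plug (coupling nipple), 90 mm long. From below: round stem 22 mm dia. x 20 mm, groove 12 mm dia. x 12 mm, hexagon 30 mm across flats x 36 mm (grip here; two flats face point +x and -x), red cap 29 mm dia., 22 mm long. 0.26 kg. The point is on the axis, 45 mm from each end, 13 mm above the hexagon's lower end; z towards the top. Starts locked upright in a coupling; may be absent
- plug_silencer_c (a point): brass silencer plug (coupling nipple), 90 mm long. From below: round stem 22 mm dia. x 20 mm, groove 12 mm dia. x 12 mm, hexagon 30 mm across flats x 36 mm (grip here; two flats face point +x and -x), copper silencer cone up to 27 mm dia., 22 mm long. 0.26 kg. The point is on the axis, 45 mm from each end, 13 mm above the hexagon's lower end; z towards the top. Starts locked upright in a coupling; may be absent
- plug_tail_c (a point): aluminium hose-tail plug (coupling nipple), 90 mm long. From below: round stem 22 mm dia. x 20 mm, groove 12 mm dia. x 12 mm, hexagon 30 mm across flats x 36 mm (grip here; two flats face point +x and -x), barbed hose tail 25 mm dia., 22 mm long. 0.26 kg. The point is on the axis, 45 mm from each end, 13 mm above the hexagon's lower end; z towards the top. Starts locked upright in a coupling; may be absent
- glad_red_c (a point): red gladhand (truck air-line coupling head), lying flat: round body 50 mm in diameter, 30 mm high, black rubber seal on top; a neck 24 mm wide and high reaches 62 mm from its axis along point -x, a lip 34 mm wide, 10 mm high reaches 46 mm along +x. 0.2 to 0.4 kg. The point is on the round body's axis, 15 mm above its underside; grip it there along point y. May be absent
- glad_yellow_c (a point): yellow gladhand (truck air-line coupling head), lying flat: round body 50 mm in diameter, 30 mm high, black rubber seal on top; a neck 24 mm wide and high reaches 62 mm from its axis along point -x, a lip 34 mm wide, 10 mm high reaches 46 mm along +x. 0.2 to 0.4 kg. The point is on the round body's axis, 15 mm above its underside; grip it there along point y. May be absent
- block_c (a point): brass junction block, lying flat: a block 46 mm long (point x), 36 mm wide (y), 36 mm high with a round threaded end 24 to 26 mm in diameter reaching 48 mm from the middle along +x and along -x. 0.25 to 0.5 kg. The point is at its centre, 18 mm above its underside. It may be absent
- bin: blue stacking bin, fixed to the counter, 300 mm long (its x), 220 mm wide (y), walls and floor 4 mm thick, 90 mm high; the wall at its -x end and the first 60 mm of the side walls there are only 60 mm high. Origin at the centre of its underside, z up. Empty at the start
- manifold: aluminium air manifold on a 90 x 320 mm base plate, fixed; origin on the counter under the middle coupling, z up, y along the row of couplings towards the valve, -x towards the robot. Rail 56 mm wide, its top 60 mm above the counter; three couplings stand upright on it 110 mm apart, mouths up. The inlet pipe leaves the valve along +y, 38 mm below the lever grip's middle
- port1 (a point): coupling 1 (110 mm along the manifold's -y from the middle one): the point on its axis level with the front (upper) face of its sleeve when the sleeve is fully forward, 136 mm above the counter. A locked plug stands with its centre 2 mm below this point and its top 43 mm above it
- sleeve1 (a joint): sleeve of coupling 1: tube, outer dia. 66, inner 39, 40 mm long, flat upper rim around the plug. Joint in m: 0 forward (up), 0.011 fully back (down); spring 9 to 15 N pushes it forward. Forward, its pawls hold the plug against any pull. From 0.008 they are clear and an inner spring lifts the plug 7 mm: unlocked for good. It rests at about 0.006 until the plug is pulled up 30 mm, then snaps to 0
- port2 (a point): coupling 2 (the middle one): the point on its axis level with the front (upper) face of its sleeve when the sleeve is fully forward, 136 mm above the counter. A locked plug stands with its centre 2 mm below this point and its top 43 mm above it
- sleeve2 (a joint): sleeve of coupling 2: tube, outer dia. 66, inner 39, 40 mm long, flat upper rim around the plug. Joint in m: 0 forward (up), 0.011 fully back (down); spring 9 to 15 N pushes it forward. Forward, its pawls hold the plug against any pull. From 0.008 they are clear and an inner spring lifts the plug 7 mm: unlocked for good. It rests at about 0.006 until the plug is pulled up 30 mm, then snaps to 0
- port3 (a point): coupling 3 (110 mm along the manifold's +y, nearest the valve): the point on its axis level with the front (upper) face of its sleeve when the sleeve is fully forward, 136 mm above the counter. A locked plug stands with its centre 2 mm below this point and its top 43 mm above it
- sleeve3 (a joint): sleeve of coupling 3: tube, outer dia. 66, inner 39, 40 mm long, flat upper rim around the plug. Joint in m: 0 forward (up), 0.011 fully back (down); spring 9 to 15 N pushes it forward. Forward, its pawls hold the plug against any pull. From 0.008 they are clear and an inner spring lifts the plug 7 mm: unlocked for good. It rests at about 0.006 until the plug is pulled up 30 mm, then snaps to 0
- valve (a joint): red lever of the inlet ball valve, vertical axis; rad: 0 open (lever in line with the manifold, pointing along its +y), 1.57 shut, at the stop (lever square across, pointing along the manifold's -x, towards the robot). Starts at 0 to 0.3. Drag about 0.2 N m; stays where it is left
- valve_pivot (a point): on the axis of the valve lever, at the mid-height of the lever's red grip (72 mm above the counter)
- valve_grip (a point): middle of the lever's red grip, 65 mm from the lever's axis; the grip is 22 mm wide, 14 mm high and runs from 30 to 95 mm from the axis
- oil: not part of the job, to be left alone: green oil jug with a red cap, 60 x 100 mm, 190 mm high. Origin at the centre of its underside
- tub: not part of the job, to be left alone: white tub with a blue label, 100 mm in diameter, 120 mm high. Origin at the centre of its underside
- spray: not part of the job, to be left alone: dark spray can with an orange label, 58 mm in diameter, 190 mm high. Origin at the centre of its underside
- carton: not part of the job, to be left alone: cardboard box 120 x 160 x 100 mm. Origin at the centre of its underside
- spanner: not part of the job, to be left alone: steel open-ended spanner, 180 mm long, lying flat beside the valve. Origin at the centre of its underside
- gearknob: not part of the job, to be left alone: black gear-lever knob standing on its foot, 54 mm in diameter, 106 mm high. Origin at the centre of its underside

How it is judged (in metres and radians):
On the way, in this order (a step that is already met when the one before it is completed fails the run):
1. the supply valve is shut, its lever square across the manifold (value of joint valve above 1.42 rad), for 0.2 s.
2. every plug is out of its coupling and all the sleeves are fully forward (distance of each of plug_blank_c, plug_silencer_c, plug_tail_c from where it was at the start of the episode above 0.08 m and value of joint each of sleeve1, sleeve2, sleeve3 below 0.0025 m), for 0.2 s.
At the end, for the whole second after the job is handed in: every plug, gladhand and junction block that is present lies at rest inside the blue bin, with its centre between the bin's walls and at least 5 mm below the level of its rim; all three sleeves are fully forward (within 2.5 mm) and the valve lever is shut (1.42 rad or more) (x of plug_blank_c in the frame of bin between -0.145 and 0.145 m and y of plug_blank_c in the frame of bin between -0.105 and 0.105 m and z of plug_blank_c in the frame of bin between 0 and 0.085 m and linear speed of each of plug_blank, plug_silencer, plug_tail, glad_red, glad_yellow, block below 0.03 m/s and x of plug_silencer_c in the frame of bin between -0.145 and 0.145 m and y of plug_silencer_c in the frame of bin between -0.105 and 0.105 m and z of plug_silencer_c in the frame of bin between 0 and 0.085 m and x of plug_tail_c in the frame of bin between -0.145 and 0.145 m and y of plug_tail_c in the frame of bin between -0.105 and 0.105 m and z of plug_tail_c in the frame of bin between 0 and 0.085 m and x of glad_red_c in the frame of bin between -0.145 and 0.145 m and y of glad_red_c in the frame of bin between -0.105 and 0.105 m and z of glad_red_c in the frame of bin between 0 and 0.085 m and x of glad_yellow_c in the frame of bin between -0.145 and 0.145 m and y of glad_yellow_c in the frame of bin between -0.105 and 0.105 m and z of glad_yellow_c in the frame of bin between 0 and 0.085 m and x of block_c in the frame of bin between -0.145 and 0.145 m and y of block_c in the frame of bin between -0.105 and 0.105 m and z of block_c in the frame of bin between 0 and 0.085 m and value of joint each of sleeve1, sleeve2, sleeve3 below 0.0025 m and value of joint valve above 1.42 rad); the robot touches nothing.
It fails at once if a plug is pulled (moved more than 30 mm) while the valve is not shut (value of joint valve below 1.3 rad and distance of any of plug_blank_c, plug_silencer_c, plug_tail_c from where it was at the start of the episode above 0.03 m).
It fails at once if one of the other things on the counter is moved more than 50 mm (distance of any of oil, tub, spray, carton, spanner, gearknob from where it was at the start of the episode above 0.05 m).
It fails at once if a bottle, tub, spray can or gear knob is knocked over (angle between any of oil, tub, spray, gearknob's own z axis and vertical above 0.6 rad).
Of plug_blank, plug_silencer, plug_tail only 2 to 3 are there at a start; the rules pass over those that are not, and their reading is None.
Of glad_red, glad_yellow, block only 2 to 3 are there at a start; the rules pass over those that are not, and their reading is None.
At some moment in a run one of glad_red, glad_yellow, block may be knocked a few centimetres aside while the robot is not near it.
Once in a run the grip may slacken for a moment while it holds something.
It also fails if it takes over 210 s, if anything falls off the work surface, if the arm or the gripper's body presses on something with over 40 N, if the wrist force passes 120 N, or if a joint passes its speed limit or range.

ROBOT

A 6-joint arm with a two-finger parallel gripper is mounted at the origin on the work surface. World frame = base frame: x ahead of the robot, y to its left, z up, the work surface at z = 0. Lengths are in m, angles in degrees, forces in N, time in s.
With the tool pointing down it reaches from about 0.375 to 0.9 m from the base axis. Payload 3.1 kg.
Tool frame: the origin (TCP) lies at the very end of the fingers, on their centre line; the grasp point (between the pads) lies 19 mm behind it; z points along the fingers, y is the direction in which the jaws open and shut (so a half turn about z gives the same grasp; the last joint's range is limited). The gripper opens to 87 mm and grips with 3 to 60 N. Pads are 19 mm wide; open, the fingers measure 117 mm over their backs; the gripper's body (75 mm by 190 mm) begins 51 mm behind the grasp point.
Start: joints at [58.127, 30.224, 82.088, -0, 67.689, -10.227], TCP at [0.231, 0.581, 0.223] pointing down, gripper open.
Joint ranges: [-176.69, 176.69], [-43.24, 126.21], [12.49, 139.97], [-82, 262], [0, 151.66], [-163.58, 163.58]. Speed limits (degrees/s): [159.86, 159.86, 180, 180, 180, 180].

INTERFACE

Orientations are given as a 3x3 rotation matrix whose columns are the frame's x, y, z axes.
In Python, from rig import readout, capture, camera_model, bot, spot_in, regions_of gives the robot as it stands.
- The arm moves only by the tool send_rows, never from a script. Its argument "moves" is a list that holds one entry, the list of rows, each a list of 7 numbers: the turn, a rotation vector about the tool's x, y, z in degrees, then the shift along the tool's x, y, z in cm, then the opening, from -1 (shut) to 1 (fully open). A call has exactly 5 rows; each row shifts and turns the commanded pose from where the row before left it, along the tool's axes as they then stand; what a row does not reach is not made up. A row lasts 1/10 s, in which the tool goes at most 50 mm and 8.59 degrees, less where a joint would pass 70% of its speed; a pose out of reach is approached as far as the arm can. A call with a gripper value outside its range is refused whole. The fingers move at their own pace and stop on an object; the grip force is fixed at half the most. Time passes only in rows, so rows that do not move let the fingers close, or fill a call up. It gives the time, the measured TCP pose, the force and the opening at its end, in the units of the state.
- readout.read_state(): the state, without advancing time (a new reading comes with each control period).
- capture(name): name is "side" or "top"; returns the picture (400x640x3 uint8, blue, green, red); there is no depth.
- camera_model(name): a dict with "camera_matrix" (3x3 intrinsics, pixels), "pose" (4x4, takes a point from camera to world coordinates). Camera axes: x right, y up, looking along -z (the intrinsics and any distortion apply to the point x, -y, -z); pixel columns grow to the right and rows downward; lengths in m; the calibration is good to about 2 mm. A picture is of the moment at which its call begins. camera_model takes no time and is no camera call.
- bot.hand_in(): hands the job in, once; it reports no verdict.
Trained networks look in the newest picture that a camera, given by its name, has taken for a name from the list of things; names that differ only in an ending like _2 or _b are one class to them, and where a whole thing is asked for, a point or a joint stands for the part that bears it (a point fixed in the world has none). Each returns a list of dicts, best first, with "p" (0 to 1); they miss things now and then, are a little off and sometimes report something else, mostly with a low value. They report only what shows in the picture. A call takes as long as a camera call.
- spot_in(camera, thing): "location" ([x, y, z] in m, in world coordinates, good to about 4 mm: the middle of the surface that is visible of it).
- regions_of(camera, thing): "mask" (400x640 bool, what is visible of it).
The state is a dict: "time_s": time; "joint_positions": joint angles; "qvel": joint speeds; "tau": joint torques, N m; "position": TCP position; "tcp_rot": TCP orientation; "force": force on the tool from outside, world axes, zero at the start; "moment": the same for the moment, N m; "opening": opening from 0.0 (shut) to 1.0 (fully open).
Only numpy, scipy, OpenCV 4.12 (cv2) and the standard library are available. Lean on these libraries where they do the work, as an engineer would, in place of code of your own. Each camera call takes 0.05 s, during which the arm holds its last target. There are 200 camera calls.

## Working session

There is one attempt and no reset: what is moved stays moved. The work goes in short steps, Python scripts to look and compute and a tool call to move; the robot and the scene stay as the last step left them, time stands still between calls to the robot, and variables do not carry over. Pictures are saved under pics/ and viewed, about 12 in all and at most 16, crops included, and the job is handed in when it is done.

Besides the shell and the picture viewer there is one more tool, called after "Request:" as name(argument=value, ...) on one line, values as JSON. send_rows: Moves the arm, as the interface text tells. Its arguments: {"type":"object","properties":{"moves":{"type":"array","items":{"type":"array","items":{"type":"array","items":{"type":"number"}}}}},"required":["moves"]}

```bash
ls; mkdir -p pics
python3 - <<'E'
from rig import *
import cv2,numpy as np
for c in("side","top"):
    cv2.imwrite(f"pics/{c}0.png",capture(c)); m=camera_model(c); print(c,np.round(m["camera_matrix"],1).tolist(),np.round(m["pose"],3).tolist())
s=readout.read_state(); print(s)
for n in ["plug_blank","plug_silencer","plug_tail","glad_red","glad_yellow","block","bin","manifold","valve_grip","oil","tub","spray","carton","spanner","gearknob"]:
    for c in("side","top"):
        try: print(n,c,[(np.round(d["location"],3).tolist(),round(d["p"],2)) for d in spot_in(c,n)[:3]])
        except Exception as e: print(n,c,e)
E
```

```text
pics
side [[511.4, 0.0, 318.6], [0.0, 511.4, 201.0], [0.0, 0.0, 1.0]] [[0.898, 0.243, -0.366, 0.131], [-0.44, 0.484, -0.757, -0.956], [-0.007, 0.841, 0.541, 0.801], [0.0, 0.0, 0.0, 1.0]]
top [[515.9, 0.0, 326.3], [0.0, 515.9, 204.0], [0.0, 0.0, 1.0]] [[-0.017, 0.998, -0.055, 0.485], [-1.0, -0.017, -0.003, 0.03], [-0.004, 0.055, 0.998, 1.835], [0.0, 0.0, 0.0, 1.0]]
{'time_s': 0.1, 'joint_positions': array([ 5.81259489e+01,  3.02744806e+01,  8.21471572e+01, -1.01566128e-03,
        6.76896742e+01, -1.02287809e+01]), 'qvel': array([ 0.12517758, -0.17947561, -0.11646879,  0.03266409,  0.06878207,
       -0.0272122 ]), 'tau': array([ 2.07701228e-04, -4.40988994e+01, -1.77151287e+01,  6.35128794e-02,
        5.34421694e-02, -4.77285948e-05]), 'position': array([0.23018388, 0.58037584, 0.22167095]), 'tcp_rot': array([[-9.29487657e-01,  3.68851829e-01, -1.01195482e-03],
       [ 3.68853071e-01,  9.29486235e-01, -1.65847259e-03],
       [ 3.28867426e-04, -1.91479244e-03, -9.99998113e-01]]), 'force': array([ 0.7396517 , -0.3645953 , -0.43114624]), 'moment': array([-0.00923636,  0.02630461, -0.
[... 965 characters left out ...]
.59), ([0.431, 0.275, 0.024], 0.2)]
oil side [([0.77, -0.118, 0.116], 0.87)]
oil top [([0.78, -0.079, 0.148], 0.84)]
tub side [([0.751, 0.164, 0.082], 0.89), ([0.493, 0.383, 0.011], 0.65)]
tub top [([0.762, 0.186, 0.121], 0.79)]
spray side [([0.775, 0.042, 0.107], 0.58), ([0.597, 0.068, 0.154], 0.29)]
spray top [([0.768, 0.057, 0.182], 0.79), ([0.761, -0.28, 0.099], 0.65), ([0.603, 0.139, 0.058], 0.55)]
carton side [([0.745, -0.314, 0.1], 0.83), ([0.42, 0.265, 0.024], 0.73)]
carton top []
spanner side [([0.498, 0.382, 0.008], 0.68)]
spanner top [([0.5, 0.391, 0.005], 0.64), ([0.59, -0.023, 0.178], 0.44)]
gearknob side [([0.388, 0.434, 0.068], 0.61)]
gearknob top [([0.76, -0.279, 0.1], 0.73)]
```

View pics/side0.png

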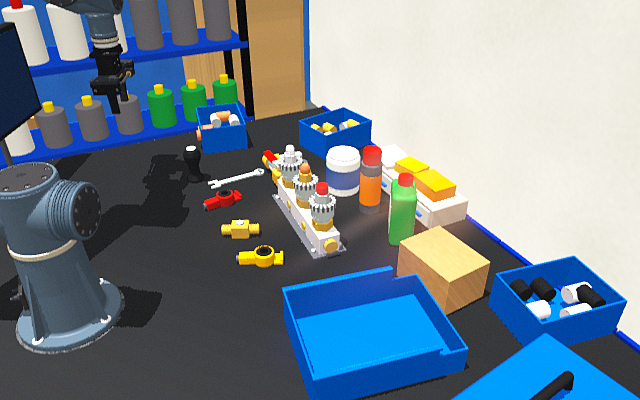

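View pics/top0.png

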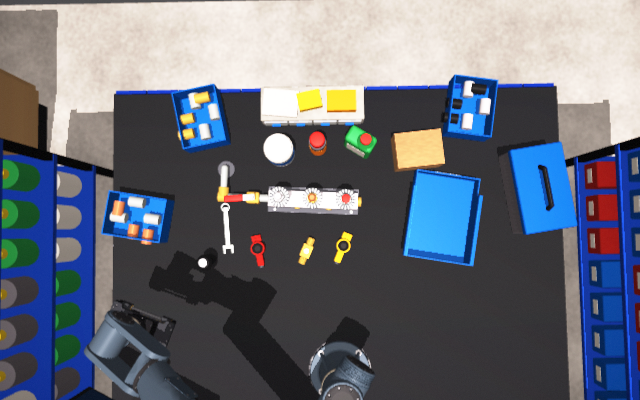

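The top view shows all three plugs (tail, silencer and blank at columns 279, 312 and 346, row 198), the lever at (235,198), the gladhands at (258,250) and (344,247), the block at (306,250) and the bin at (443,217). I'll zoom in for exact poses.

```bash
cat > h.py <<'E'
from rig import *
import cv2,numpy as np
from scipy.optimize import least_squares
def proj(c,P):
    m=camera_model(c);T=np.linalg.inv(m["pose"]);P=np.atleast_2d(P)
    q=(T[:3,:3]@P.T).T+T[:3,3];q=q*[1,-1,-1];k=(m["camera_matrix"]@q.T).T
    return k[:,:2]/k[:,2:]
def unproj(c,uv,z):
    m=camera_model(c);uv=np.atleast_2d(uv).astype(float);K=m["camera_matrix"]
    d=np.c_[(uv[:,0]-K[0,2])/K[0,0],-(uv[:,1]-K[1,2])/K[1,1],-np.ones(len(uv))]@m["pose"][:3,:3].T
    o=m["pose"][:3,3];return o+d*((z-o[2])/d[:,2])[:,None]
def crop(img,x0,y0,w,h,s,f): cv2.imwrite(f,cv2.resize(img[y0:y0+h,x0:x0+w],None,fx=s,fy=s,interpolation=cv2.INTER_CUBIC))
E
python3 - <<'E'
from h import *
t=capture("top");s=capture("side")
cv2.imwrite("pics/t.png",t);cv2.imwrite("pics/s.png",s)
crop(t,210,150,160,120,5,"pics/tc.png");crop(s,195,135,160,120,5,"pics/sc.png")
for c,n in(("top","bin"),("top","manifold"),("side","manifold"),("top","glad_red"),("top","glad_yellow"),("top","block"),("side","glad_red"),("side","glad_yellow"),("side","block")):
    r=regions_of(c,n)
    if r:
        m=r[0]["mask"].astype(np.uint8);p=cv2.findNonZero(m);print(c,n,round(r[0]["p"],2),cv2.minAreaRect(p),p[:,0].mean(0))
E
```

```text
top bin 0.85 ((443.9641418457031, 216.86251831054688), (72.3502426147461, 88.54415893554688), 8.583621978759766) [443.23596051 217.63521605]
top manifold 0.84 ((287.02880859375, 194.158935546875), (145.73085021972656, 40.21195602416992), 11.53462028503418) [291.14863388 197.2867031 ]
side manifold 0.78 ((305.4205627441406, 200.43344116210938), (126.56953430175781, 52.27872085571289), 58.392494201660156) [304.10824108 207.2597786 ]
top glad_red 0.77 ((258.0, 250.5), (31.0, 14.0), 90.0) [257.98826979 249.3372434 ]
top glad_yellow 0.76 ((342.91107177734375, 248.33724975585938), (13.844898223876953, 31.628929138183594), 10.007980346679688) [342.56410256 246.93910256]
top block 0.74 ((306.2000427246094, 251.1000518798828), (10.28591251373291, 26.832813262939453), 26.56505012512207) [306.10434783 251.15217391]
side glad_red 0.84 ((221.82098388671875, 197.77455139160156), (17.09886932373047, 40.63556671142578), 78.11134338378906) [222.58217822 198.63762376]
side glad_yellow 0.59 ((259.0, 255.5), (21.0, 46.0), 90.0) [259.90814815 256.43703704]
side block 0.67 ((239.0, 228.5), (17.0, 38.0), 90.0) [239.66979362 228.63227017]
```

View pics/tc.png

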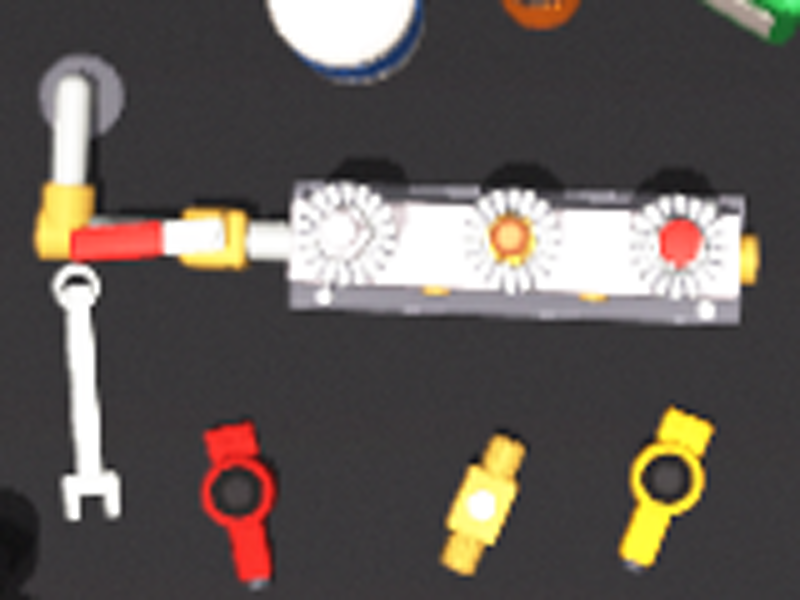

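View pics/sc.png

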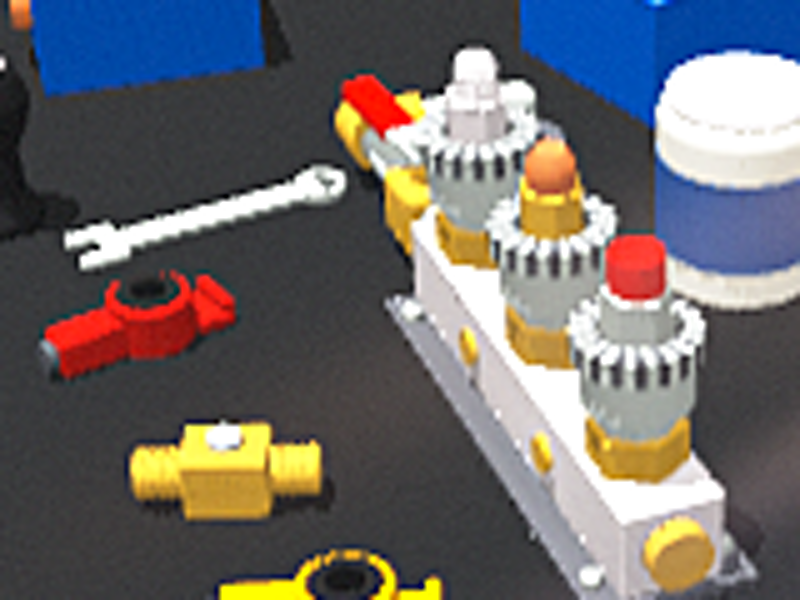

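Both views agree: tail is at port 3, silencer at port 2 and blank at port 1, with the lever almost in line. I'll fit the manifold pose from both cameras.

Run:
```python
from h import *
o={"top":np.array([210,150]),"side":np.array([195,135])}
# local (x,y,z), crop px
obs=[("top",(0,.11,.136),(346,235)),("top",(0,0,.136),(513,240)),("top",(0,-.11,.136),(678,243)),
("top",(0,0,.17),(510,237)),("top",(0,-.11,.179),(680,242)),
("side",(0,.11,.136),(477,126)),("side",(0,0,.136),(553,220)),("side",(0,-.11,.136),(637,323)),
("side",(0,-.11,.179),(636,245))]
def w(p,l):
    c,s=np.cos(p[2]),np.sin(p[2]);return np.array([p[0]+c*l[0]-s*l[1],p[1]+s*l[0]+c*l[1],l[2]])
def f(p): return np.concatenate([proj(c,w(p,l))[0]-(np.array(u)/5+o[c]) for c,l,u in obs])
r=least_squares(f,[.6,.07,0]);p=r.x;print("manifold",p,np.degrees(p[2]));print(np.round(r.fun.reshape(-1,2),1).tolist())
for i,y in enumerate((-.11,0,.11)):print("port",i+1,np.round(w(p,(0,y,.136)),4))
def U(c,u,z): return np.round(unproj(c,np.array(u)/5+o[c],z)[0],4)
print("plate corners",[U("top",u,.01) .tolist() for u in((293,180),(745,195),(742,324),(290,308))])
print("grip end,inner,pivot",U("top",(72,243),.079),U("top",(160,238),.079),U("top",(215,235),.08))
for n,b,nk,lp in(("red",(238,490),(258,582),(229,428)),("yel",(667,478),(634,566),(690,418))):
    B,N,L=U("top",b,.03),U("top",nk,.015),U("top",lp,.008);d=L-N;print(n,B,N,L,np.degrees(np.arctan2(d[1],d[0])))
for u in((240,283),(260,284)): pass
print("red side body",U("side",(150,290),.03),"block",U("top",(482,505),.036),U("side",(225,437),.036))
a,b=U("top",(508,440),.018),U("top",(460,570),.018);d=a-b;print("block ang",np.degrees(np.arctan2(d[1],d[0])),(a+b)/2)
s=capture("side");m=regions_of("side","glad_yellow")
print("yel side", unproj("side",[[262,251.5]],.03))
# bin
t=capture("top");hsv=cv2.cvtColor(t,cv2.COLOR_BGR2HSV);k=((abs(hsv[...,0].astype(int)-105)<15)&(hsv[...,1]>120)&(hsv[...,2]>60)).astype(np.uint8)
k[:, :380]=0;k[:,500:]=0;k[:150]=0
n,l,st,_=cv2.connectedComponentsWithStats(k);i=1+np.argmax(st[1:,4]);r=cv2.minAreaRect(cv2.findNonZero((l==i).astype(np.uint8)));print(r,cv2.boxPoints(r).tolist())
crop(t,390,150,120,130,4,"pics/binc.png")
```

```text
manifold [ 0.59821033  0.08230304 -0.0505117 ] -2.8941070448885124
[[-0.4, 0.2], [-0.6, 0.4], [-0.2, 0.9], [-0.3, 0.3], [-0.2, 0.2], [0.4, 0.1], [0.2, -0.1], [0.6, 0.4], [0.7, 0.6]]
port 1 [ 0.5927 -0.0276  0.136 ]
port 2 [0.5982 0.0823 0.136 ]
port 3 [0.6038 0.1922 0.136 ]
plate corners [[0.6532, 0.2398, 0.01], [0.6371, -0.0809, 0.01], [0.5456, -0.0769, 0.01], [0.5622, 0.2429, 0.01]]
grip end,inner,pivot [0.6062 0.3832 0.079 ] [0.6086 0.3231 0.079 ] [0.61   0.2854 0.08  ]
red [0.4349 0.2781 0.03  ] [0.3699 0.2668 0.015 ] [0.4781 0.2871 0.008 ] 10.626049537555211
yel [ 0.4383 -0.0213  0.03  ] [0.3767 0.0026 0.015 ] [ 0.4798 -0.039   0.008 ] -21.97366953709998
red side body [0.4324 0.2795 0.03  ] block [0.4219 0.1078 0.036 ] [0.4213 0.1123 0.036 ]
block ang -21.16481591038832 [0.4213 0.1071 0.018 ]
yel side [[ 0.43161126 -0.01983353  0.03      ]]
((443.7463073730469, 216.96241760253906), (72.17521667480469, 89.1015853881836), 8.426968574523926) [[401.5194396972656, 255.74363708496094], [414.5771789550781, 167.60403442382812], [485.9731750488281, 178.1811981201172], [472.9154357910156, 266.32080078125]]
```

View pics/binc.png

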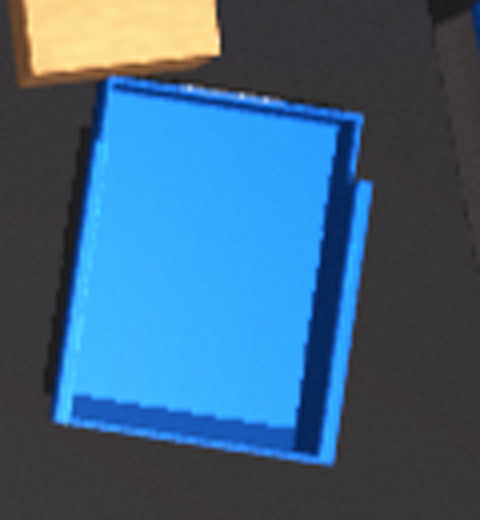

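```bash
cat >> h.py <<'E'
from scipy.spatial.transform import Rotation as Ro
def go(x,y,z,yaw):
    """to target TCP, tool down, tool-y at world angle yaw (deg): turn (tool rotvec deg), then shift cm in turned frame"""
    s=readout.read_state();R=s["tcp_rot"];a=np.radians(yaw)
    yv=np.array([np.cos(a),np.sin(a),0]);zv=np.array([0,0,-1.]);T=np.c_[np.cross(yv,zv),yv,zv]
    d=np.array([x,y,z])-s["position"]
    print("at",np.round(s["position"],4),"yaw",round(np.degrees(np.arctan2(R[1,1],R[0,1])),1),"F",np.round(s["force"],1),"op",round(s["opening"],3),"t",s["time_s"])
    print(" turn",np.round(Ro.from_matrix(R.T@T).as_rotvec(degrees=True),1),"shift(after turn)",np.round(T.T@d*100,2),"shift(before)",np.round(R.T@d*100,2))
E
python3 - <<'E'
from h import *
a=unproj("top",[[403,255],[473,266.2]],.09);b=unproj("top",[[417,169.5],[480.5,178.7]],.06)
print(np.round(a,3),np.round(b,3)); d=a.mean(0)-b.mean(0);print((a.mean(0)+b.mean(0))/2,np.degrees(np.arctan2(d[1],d[0])),np.linalg.norm(d[:2]))
E
```

```text
[[ 0.405 -0.22   0.09 ]
 [ 0.364 -0.454  0.09 ]] [[ 0.697 -0.28   0.06 ]
 [ 0.661 -0.498  0.06 ]]
[ 0.53183162 -0.36262413  0.075     ] 170.02868425125433 0.2994111284196278
```

Request:
send_rows(moves=[[[0,0,0,-3.09,-0.39,0,-1],[0,0,0,-3.09,-0.39,0,-1],[0,0,0,-3.09,-0.39,0,-1],[0,0,0,-3.09,-0.39,0,-1],[0,0,0,-3.09,-0.39,0,-1]]])

```text
time_s: 2.8
position: [0.3679, 0.5052, 0.2226]
tcp_rot: [[-0.93, 0.369, 0.0], [0.369, 0.93, 0.0], [-0.0, 0.0, -1.0]]
force: [0.7, 0.6, 0.4]
opening: 0.631
```

Request:
send_rows(moves=[[[0,0,0,-3.09,-0.39,0,-1],[0,0,0,-3.09,-0.39,0,-1],[0,0,0,-3.09,-0.39,0,-1],[0,0,0,-3.09,-0.39,0,-1],[0,0,0,-3.09,-0.39,0,-1]]])

```text
time_s: 3.3
position: [0.5044, 0.43, 0.2226]
tcp_rot: [[-0.929, 0.369, 0.0], [0.369, 0.929, 0.0], [0.0, 0.0, -1.0]]
force: [0.4, -0.6, -1.0]
opening: 0.173
```

Request:
send_rows(moves=[[[0,0,0,-3.09,-0.39,0,-1],[0,0,0,-3.09,-0.39,0,-1],[0,0,0,-3.09,-0.39,0,-1],[0,0,0,-3.09,-0.39,0,-1],[0,0,0,-3.09,-0.39,0,-1]]])

```text
time_s: 3.8
position: [0.6407, 0.3549, 0.2224]
tcp_rot: [[-0.929, 0.369, -0.0], [0.369, 0.929, -0.0], [0.0, -0.0, -1.0]]
force: [-0.3, -0.0, -0.2]
opening: 0.005
```

Request:
send_rows(moves=[[[0,0,7.82,0,0,0,-1],[0,0,7.82,0,0,0,-1],[0,0,7.82,0,0,0,-1],[0,0,7.82,0,0,0,-1],[0,0,7.82,0,0,0,-1]]])

```text
time_s: 4.3
position: [0.6397, 0.3555, 0.2223]
tcp_rot: [[-0.484, 0.875, -0.0], [0.875, 0.484, -0.0], [0.0, -0.0, -1.0]]
force: [0.8, -0.0, -0.5]
opening: 0.005
```

Request:
send_rows(moves=[[[0,0,7.82,0,0,0,-1],[0,0,7.82,0,0,0,-1],[0,0,7.82,0,0,0,-1],[0,0,7.82,0,0,0,-1],[0,0,7.82,0,0,0,-1]]])

```text
time_s: 4.8
position: [0.6397, 0.3556, 0.2224]
tcp_rot: [[0.177, 0.984, -0.0], [0.984, -0.177, -0.0], [-0.0, -0.0, -1.0]]
force: [-0.4, 0.5, 0.0]
opening: 0.004
```

Request:
send_rows(moves=[[[0,0,7.82,0,0,0,-1],[0,0,7.82,0,0,0,-1],[0,0,7.82,0,0,0,-1],[0,0,7.82,0,0,0,-1],[0,0,7.82,0,0,0,-1]]])

```text
time_s: 5.3
position: [0.6397, 0.3555, 0.2224]
tcp_rot: [[0.758, 0.653, -0.0], [0.653, -0.758, -0.0], [-0.0, -0.0, -1.0]]
force: [-0.2, 0.6, -0.4]
opening: 0.011
```

Request:
send_rows(moves=[[[0,0,7.82,0,0,0,-1],[0,0,7.82,0,0,0,-1],[0,0,7.82,0,0,0,-1],[0,0,7.82,0,0,0,-1],[0,0,7.82,0,0,0,-1]]])

```text
time_s: 5.8
position: [0.6397, 0.3555, 0.2224]
tcp_rot: [[1.0, 0.028, -0.0], [0.028, -1.0, -0.0], [-0.0, 0.0, -1.0]]
force: [-0.1, -0.2, -0.7]
opening: 0.005
```

```bash
python3 -c "
from h import *
go(.639,.355,.062,-88)"
```

```text
at [0.6397 0.3555 0.2224] yaw -88.4 F [-0.1 -0.2 -0.7] op 0.005 t 5.8
 turn [ 0.   0.  -0.4] shift(after turn) [-0.07  0.05 16.04] shift(before) [-0.06  0.05 16.04]
```

Request:
send_rows(moves=[[[0,0,0,0,0.11,3.12,-1],[0,0,0,0,0.11,3.12,-1],[0,0,0,0,0.11,3.12,-1],[0,0,0,0,0.11,3.12,-1],[0,0,0,0,0.11,3.12,-1]]])

```text
time_s: 6.3
position: [0.6399, 0.3501, 0.0654]
tcp_rot: [[0.999, 0.034, 0.0], [0.034, -0.999, 0.0], [0.0, -0.0, -1.0]]
force: [1.1, 0.5, -0.2]
opening: 0.007
```

Request:
send_rows(moves=[[[0,0,0,-0.25,0,0,-1],[0,0,0,-0.25,0,0,-1],[0,0,0,-0.25,0,0,-1],[0,0,0,-0.25,0,0,-1],[0,0,0,-0.25,0,0,-1]]])

```text
time_s: 6.8
position: [0.6294, 0.3503, 0.069]
tcp_rot: [[0.999, 0.034, 0.006], [0.034, -0.999, 0.002], [0.006, -0.002, -1.0]]
force: [4.1, 0.1, 1.2]
opening: 0.006
```

Request:
send_rows(moves=[[[0,0,-4,-0.424,-0.128,0,-1],[0,0,-4,-0.424,-0.128,0,-1],[0,0,-4,-0.424,-0.128,0,-1],[0,0,-4,-0.424,-0.128,0,-1],[0,0,-4,-0.424,-0.128,0,-1]]])

```text
time_s: 7.3
position: [0.6091, 0.3534, 0.069]
tcp_rot: [[0.926, 0.377, 0.009], [0.377, -0.926, 0.003], [0.01, 0.001, -1.0]]
force: [4.2, 1.1, -0.0]
opening: 0.004
```

Request:
send_rows(moves=[[[0,0,-4,-0.424,-0.128,0,-1],[0,0,-4,-0.424,-0.128,0,-1],[0,0,-4,-0.424,-0.128,0,-1],[0,0,-4,-0.424,-0.128,0,-1],[0,0,-4,-0.424,-0.128,0,-1]]])

```text
time_s: 7.8
position: [0.5877, 0.3488, 0.0689]
tcp_rot: [[0.742, 0.671, 0.009], [0.671, -0.742, 0.004], [0.009, 0.003, -1.0]]
force: [3.9, 2.4, -0.0]
opening: 0.003
```

```bash
python3 -c "
from h import *
P=np.array([.6087,.289]);a=np.radians(132);n=np.array([np.sin(a),-np.cos(a)]);u=np.array([np.cos(a),np.sin(a)])
t=P+.06*u+.0205*n;go(*t,.066,-48)
s=capture('side');crop(s,230,110,100,75,6,'pics/v1.png')"
```

```text
at [0.5877 0.3488 0.0689] yaw -47.9 F [ 3.9  2.4 -0. ] op 0.003 t 7.8
 turn [ 0.2 -0.5  0.1] shift(after turn) [-0.39 -0.15  0.29] shift(before) [-0.39 -0.15  0.29]
```

View pics/v1.png

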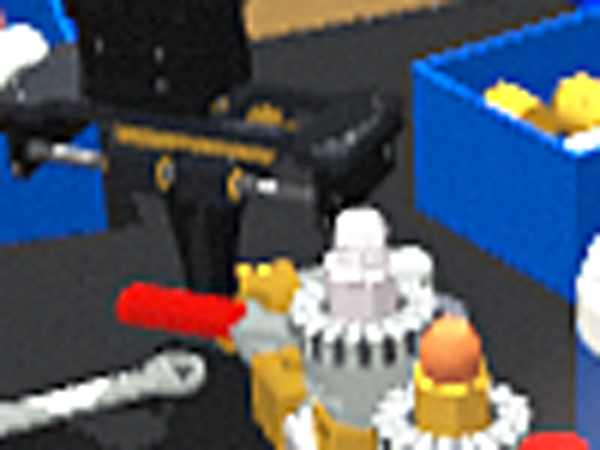

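The lever is turning and follows the fingers, so I'll continue.

Request:
send_rows(moves=[[[0,0,-4,-0.45,-0.13,0,-1],[0,0,-4,-0.45,-0.13,0,-1],[0,0,-4,-0.45,-0.13,0,-1],[0,0,-4,-0.45,-0.13,0,-1],[0,0,-4,-0.45,-0.13,0,-1]]])

```text
time_s: 8.35
position: [0.5683, 0.3358, 0.0688]
tcp_rot: [[0.469, 0.883, 0.009], [0.883, -0.469, 0.004], [0.007, 0.006, -1.0]]
force: [3.5, 3.1, 0.8]
opening: 0.008
```

Request:
send_rows(moves=[[[0,0,-4,-0.45,-0.13,0,-1],[0,0,-4,-0.45,-0.13,0,-1],[0,0,-4,-0.45,-0.13,0,-1],[0,0,-4,-0.45,-0.13,0,-1],[0,0,-4,-0.45,-0.13,0,-1]]])

```text
time_s: 8.85
position: [0.5543, 0.3182, 0.0686]
tcp_rot: [[0.14, 0.99, 0.009], [0.99, -0.14, 0.006], [0.007, 0.008, -1.0]]
force: [3.8, 13.1, -2.1]
opening: 0.004
```

Request:
send_rows(moves=[[[0,0,-1,-0.12,0,0,-1],[0,0,-1,-0.12,0,0,-1],[0,0,-1,-0.12,0,0,-1],[0,0,-1,-0.12,0,0,-1],[0,0,-1,-0.12,0,0,-1]]])

```text
time_s: 9.35
position: [0.5535, 0.3176, 0.0687]
tcp_rot: [[0.058, 0.998, 0.01], [0.998, -0.058, 0.015], [0.016, 0.009, -1.0]]
force: [1.6, 22.3, -2.4]
opening: 0.008
```

```bash
python3 -c "
from h import *
P=np.array([.6087,.289]);a=np.radians(177.1);n=np.array([np.sin(a),-np.cos(a)]);u=np.array([np.cos(a),np.sin(a)])
t=P+.06*u+.0205*n;go(*t,.066,-2.9)"
```

```text
at [0.5535 0.3176 0.0687] yaw -3.3 F [ 1.6 22.3 -2.4] op 0.008 t 9.35
 turn [ 0.5 -0.9 -0.4] shift(after turn) [-0.53 -0.34  0.27] shift(before) [-0.54 -0.34  0.26]
```

22 N of reaction force suggests the lever is at the stop. I'll back off, rise and check.

Request:
send_rows(moves=[[[0,0,0,0.5,0,0,-1],[0,0,0,1,0,0,-1],[0,0,0,1,0,0,-1],[0,0,0,1,0,0,0.06],[0,0,0,0.5,0,0,0.06]]])

```text
time_s: 9.85
position: [0.5523, 0.3504, 0.0665]
tcp_rot: [[0.053, 0.999, -0.0], [0.999, -0.053, 0.0], [-0.0, -0.0, -1.0]]
force: [-0.2, -0.2, -0.1]
opening: 0.111
```

Request:
send_rows(moves=[[[0,0,0,0,0,-3,0.06],[0,0,0,0,0,-3,0.06],[0,0,0,0,0,-3,0.06],[0,0,0,0,0,-3,0.06],[0,0,0,0,0,-3,0.06]]])

```text
time_s: 10.35
position: [0.5521, 0.3492, 0.2176]
tcp_rot: [[0.053, 0.999, -0.001], [0.999, -0.053, -0.001], [-0.001, -0.001, -1.0]]
force: [-0.2, -0.3, 0.1]
opening: 0.503
```

```bash
python3 -c "
from h import *
go(.6038,.1922,.22,-2.9)
s=capture('side');t=capture('top')
a=cv2.resize(s[110:210,215:345],None,fx=4,fy=4,interpolation=2);b=cv2.resize(t[160:260,210:280],None,fx=4,fy=4,interpolation=2)
cv2.imwrite('pics/v2.png',np.hstack([a,b]))"
```

```text
at [0.5521 0.3492 0.2176] yaw -3.1 F [-0.2 -0.3  0.1] op 0.503 t 10.35
 turn [-0.   0.  -0.2] shift(after turn) [-15.42   5.96  -0.24] shift(before) [-15.41   6.    -0.24]
```

View pics/v2.png

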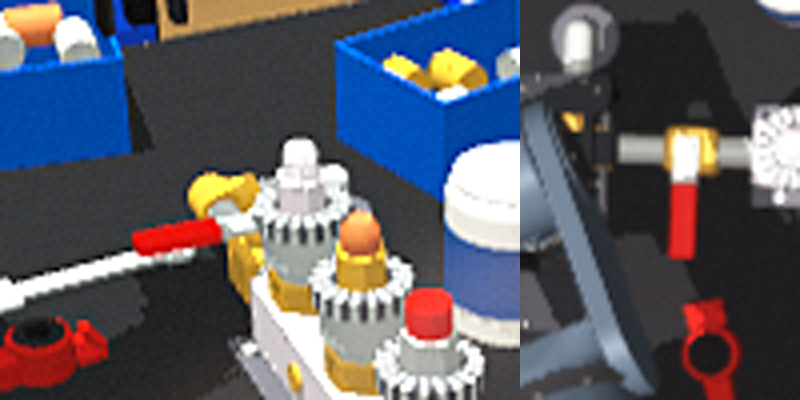

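Lever is square, from (686,140) to (681,258) in the right-hand panel, matching the manifold normal. Next is port 3, the tail plug.

Request:
send_rows(moves=[[[0,0,0,-3.08,1.19,0,0.06],[0,0,0,-3.08,1.19,0,0.06],[0,0,0,-3.08,1.19,0,0.06],[0,0,0,-3.08,1.19,0,0.06],[0,0,0,-3.08,1.19,0,0.06]]])

```text
time_s: 10.95
position: [0.6031, 0.1911, 0.2151]
tcp_rot: [[0.053, 0.999, -0.003], [0.999, -0.053, -0.001], [-0.001, -0.003, -1.0]]
force: [0.4, -1.1, -0.3]
opening: 0.53
```

Request:
send_rows(moves=[[[0,0,0,0,0,1.5,0.06],[0,0,0,0,0,1.5,0.06],[0,0,0,0,0,1.5,0.06],[0,0,0,0,0,1.5,0.06],[0,0,0,0,0,1.5,0.06]]])

```text
time_s: 11.45
position: [0.6028, 0.1922, 0.1396]
tcp_rot: [[0.054, 0.999, -0.003], [0.999, -0.054, -0.0], [-0.001, -0.003, -1.0]]
force: [0.4, -0.1, 0.1]
opening: 0.528
```

```bash
python3 -c "
from h import *
go(.6038,.1922,.127,-2.9)
s=capture('side');crop(s,230,100,130,110,5,'pics/p3.png')"
```

```text
at [0.6028 0.1922 0.1396] yaw -3.1 F [ 0.4 -0.1  0.1] op 0.528 t 11.45
 turn [-0.1  0.  -0.2] shift(after turn) [0.01 0.1  1.26] shift(before) [0.01 0.11 1.26]
```

View pics/p3.png

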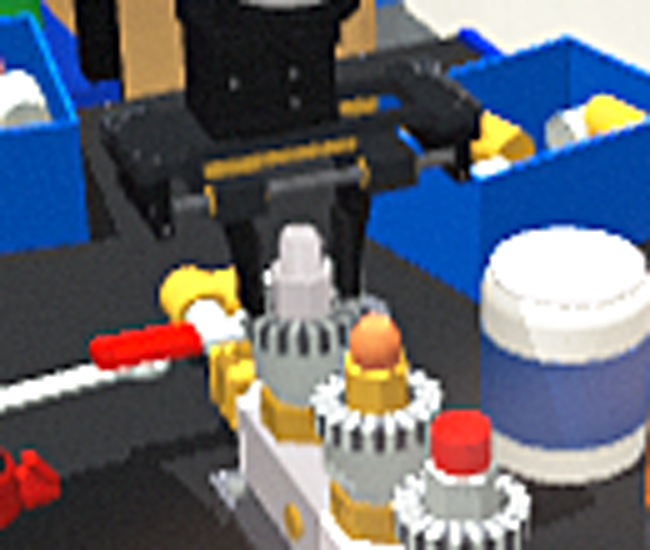

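Request:
send_rows(moves=[[[0,0,0,0,0,0.26,0.06],[0,0,0,0,0,0.26,0.06],[0,0,0,0,0,0.26,0.06],[0,0,0,0,0,0.26,0.06],[0,0,0,0,0,0.26,0.06]]])

```text
time_s: 12.0
position: [0.6036, 0.1925, 0.1314]
tcp_rot: [[0.053, 0.999, 0.001], [0.999, -0.053, -0.0], [-0.0, 0.001, -1.0]]
force: [-4.0, -1.1, 12.7]
opening: 0.526
```

Request:
send_rows(moves=[[[0,0,0,0,0,0.1,0.06],[0,0,0,0,0,0.1,0.06],[0,0,0,0,0,0,0.06],[0,0,0,0,0,0,0.06],[0,0,0,0,0,0,0.06]]])

```text
time_s: 12.5
position: [0.6036, 0.1925, 0.1295]
tcp_rot: [[0.053, 0.999, 0.001], [0.999, -0.053, -0.0], [-0.0, 0.001, -1.0]]
force: [-4.4, -1.4, 10.4]
opening: 0.531
```

Request:
send_rows(moves=[[[0,0,0,0,0,0.1,0.06],[0,0,0,0,0,0.1,0.06],[0,0,0,0,0,0.1,0.06],[0,0,0,0,0,0,0.06],[0,0,0,0,0,0,0.06]]])

```text
time_s: 13.0
position: [0.6035, 0.1925, 0.1267]
tcp_rot: [[0.053, 0.999, 0.001], [0.999, -0.053, -0.0], [-0.0, 0.001, -1.0]]
force: [-4.7, -0.9, 11.5]
opening: 0.529
```

Request:
send_rows(moves=[[[0,0,0,0,0,0.05,0.06],[0,0,0,0,0,0.05,0.06],[0,0,0,0,0,0,0.06],[0,0,0,0,0,0,0.06],[0,0,0,0,0,0,0.06]]])

```text
time_s: 13.5
position: [0.6036, 0.1925, 0.1258]
tcp_rot: [[0.053, 0.999, 0.001], [0.999, -0.053, -0.0], [-0.0, 0.001, -1.0]]
force: [-4.7, -1.5, 12.5]
opening: 0.533
```

Request:
send_rows(moves=[[[0,0,0,0,0,-0.27,0.06],[0,0,0,0,0,-0.27,0.06],[0,0,0,0,0,-0.27,0.06],[0,0,0,0,0,-0.27,0.06],[0,0,0,0,0,-0.27,0.06]]])

```text
time_s: 14.0
position: [0.6039, 0.1925, 0.1363]
tcp_rot: [[0.053, 0.999, 0.0], [0.999, -0.053, 0.0], [0.0, 0.0, -1.0]]
force: [0.0, -0.1, -1.2]
opening: 0.531
```

Request:
send_rows(moves=[[[0,0,0,0,0,0,-1],[0,0,0,0,0,0,-1],[0,0,0,0,0,0,-1],[0,0,0,0,0,0,-1],[0,0,0,0,0,0,-1]]])

```text
time_s: 14.5
position: [0.6047, 0.1925, 0.136]
tcp_rot: [[0.053, 0.999, 0.002], [0.999, -0.053, 0.0], [0.0, 0.002, -1.0]]
force: [3.4, 1.3, -1.5]
opening: 0.345
```

Request:
send_rows(moves=[[[0,0,0,0,0,-0.2,-1],[0,0,0,0,0,-0.2,-1],[0,0,0,0,0,-0.2,-1],[0,0,0,0,0,-0.2,-1],[0,0,0,0,0,-0.2,-1]]])

```text
time_s: 15.0
position: [0.6043, 0.1922, 0.1442]
tcp_rot: [[0.053, 0.999, 0.001], [0.999, -0.053, -0.0], [-0.0, 0.001, -1.0]]
force: [5.9, -0.1, -11.9]
opening: 0.345
```

Request:
send_rows(moves=[[[0,0,0,0,0,-0.3,-1],[0,0,0,0,0,-0.3,-1],[0,0,0,0,0,-0.3,-1],[0,0,0,0,0,-0.3,-1],[0,0,0,0,0,-0.3,-1]]])

```text
time_s: 15.5
position: [0.6022, 0.1923, 0.1604]
tcp_rot: [[0.053, 0.999, -0.004], [0.999, -0.053, -0.0], [-0.001, -0.004, -1.0]]
force: [0.4, -0.0, -2.8]
opening: 0.346
```

Request:
send_rows(moves=[[[0,0,0,0,0,-1,-1],[0,0,0,0,0,-1,-1],[0,0,0,0,0,-1,-1],[0,0,0,0,0,-1,-1],[0,0,0,0,0,-1,-1]]])

```text
time_s: 16.0
position: [0.6037, 0.1925, 0.2124]
tcp_rot: [[0.053, 0.999, 0.001], [0.999, -0.053, 0.0], [0.0, 0.001, -1.0]]
force: [0.5, 0.2, -3.2]
opening: 0.351
```

```bash
python3 -c "
from h import *
go(.5943,-.29,.26,-2.9)
s=capture('side');crop(s,230,100,130,110,5,'pics/p3b.png')"
```

```text
at [0.6037 0.1925 0.2124] yaw -3.0 F [ 0.5  0.2 -3.2] op 0.351 t 16.0
 turn [ 0.  -0.  -0.1] shift(after turn) [-48.24   1.5   -4.76] shift(before) [-48.24   1.63  -4.76]
```

View pics/p3b.png

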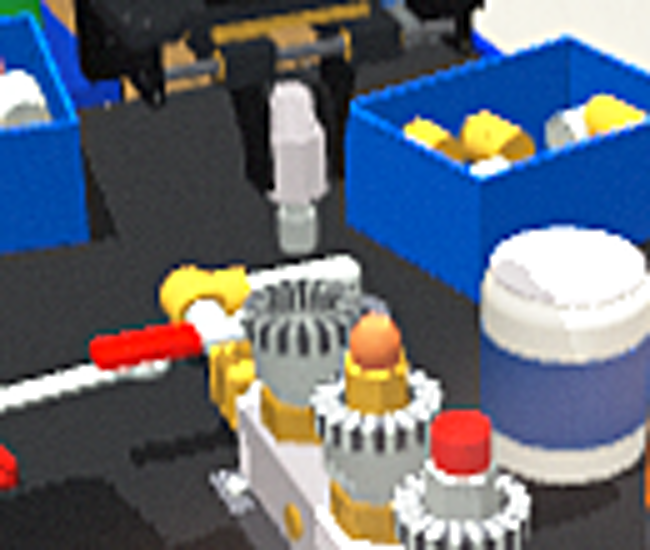

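Tail plug is out and sleeve 3 is forward. I'll carry it to the bin, high over the other plugs.

Request:
send_rows(moves=[[[0,0,0,0,0,-2,-1],[0,0,0,0,0,-2,-1],[0,0,0,0,0,-0.5,-1],[0,0,0,-2,0,0,-1],[0,0,0,-3,0,0,-1]]])

```text
time_s: 16.55
position: [0.6007, 0.1435, 0.2559]
tcp_rot: [[0.05, 0.999, 0.0], [0.999, -0.05, 0.001], [0.001, 0.0, -1.0]]
force: [-1.0, -0.3, -2.9]
opening: 0.345
```

Request:
send_rows(moves=[[[0,0,0,-4,0.17,0,-1],[0,0,0,-4,0.17,0,-1],[0,0,0,-4,0.17,0,-1],[0,0,0,-4,0.17,0,-1],[0,0,0,-4,0.17,0,-1]]])

```text
time_s: 17.05
position: [0.5983, -0.059, 0.2554]
tcp_rot: [[0.053, 0.999, -0.001], [0.999, -0.053, 0.0], [0.0, -0.001, -1.0]]
force: [1.0, -0.3, -2.8]
opening: 0.346
```

Request:
send_rows(moves=[[[0,0,0,-4,0.17,0,-1],[0,0,0,-4,0.17,0,-1],[0,0,0,-4,0.17,0,-1],[0,0,0,-4,0.17,0,-1],[0,0,0,-4,0.17,0,-1]]])

```text
time_s: 17.55
position: [0.5961, -0.2592, 0.2553]
tcp_rot: [[0.053, 0.999, -0.001], [0.999, -0.053, 0.001], [0.001, -0.001, -1.0]]
force: [0.4, 0.9, -2.1]
opening: 0.341
```

Request:
send_rows(moves=[[[0,0,0,-4,0.17,0,-1],[0,0,0,-4,0.17,0,-1],[0,0,0,-4,0.17,0,-1],[0,0,0,-4,0.17,0,-1],[0,0,0,-1.6,0.17,0,-1]]])

```text
time_s: 18.05
position: [0.5946, -0.4385, 0.2547]
tcp_rot: [[0.057, 0.998, -0.001], [0.998, -0.057, -0.002], [-0.002, -0.001, -1.0]]
force: [-0.0, 0.5, -2.6]
opening: 0.349
```

```bash
python3 -c "
from h import *
go(.596,-.434,.05,-2.9)
s=capture('side');t=capture('top')
cv2.imwrite('pics/b1.png',np.hstack([cv2.resize(s[150:400,270:480],None,fx=1.9,fy=1.9),cv2.resize(t[130:300,390:520],None,fx=2.8,fy=2.8)[:475]]))"
```

```text
at [ 0.5946 -0.4385  0.2547] yaw -3.2 F [-0.   0.5 -2.6] op 0.349 t 18.05
 turn [-0.   0.1 -0.3] shift(after turn) [ 0.45  0.12 20.47] shift(before) [ 0.49  0.13 20.47]
```

View pics/b1.png

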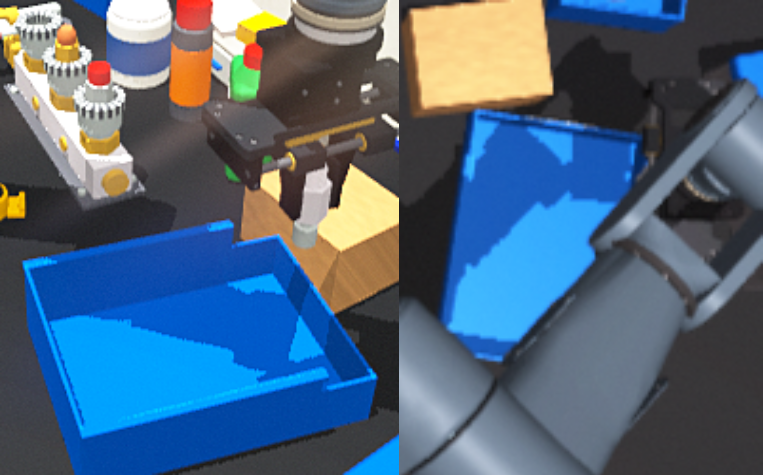

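Request:
send_rows(moves=[[[0,0,0,0.1,0,4,-1],[0,0,0,0.1,0,4,-1],[0,0,0,0.1,0,4,-1],[0,0,0,0.1,0,4,-1],[0,0,0,0.1,0,4,-1]]])

```text
time_s: 18.65
position: [0.5962, -0.4267, 0.0544]
tcp_rot: [[0.052, 0.999, -0.001], [0.999, -0.052, 0.001], [0.001, -0.001, -1.0]]
force: [0.1, -0.4, -2.1]
opening: 0.345
```

Request:
send_rows(moves=[[[0,0,0,0,0,0.3,-1],[0,0,0,0,0,0,0.06],[0,0,0,0,0,0,0.06],[0,0,0,0,0,0,0.06],[0,0,0,0,0,0,0.06]]])

```text
time_s: 19.15
position: [0.5977, -0.4304, 0.0564]
tcp_rot: [[0.053, 0.999, 0.004], [0.999, -0.053, -0.004], [-0.004, 0.004, -1.0]]
force: [0.6, -0.3, 1.6]
opening: 0.517
```

Request:
send_rows(moves=[[[0,0,0,0,0,-4,0.06],[0,0,0,0,0,-4,0.06],[0,0,0,0,0,-4,0.06],[0,0,0,0,0,-4,0.06],[0,0,0,0,0,-1,0.06]]])

```text
time_s: 19.65
position: [0.5988, -0.4315, 0.2315]
tcp_rot: [[0.053, 0.999, 0.01], [0.999, -0.053, -0.01], [-0.009, 0.01, -1.0]]
force: [0.2, -0.6, 1.2]
opening: 0.533
```

```bash
python3 -c "
from h import *
go(.599,.0825,.22,-2.9)"
```

```text
at [ 0.5988 -0.4315  0.2315] yaw -3.0 F [ 0.2 -0.6  1.2] op 0.533 t 19.65
 turn [ 0.6  0.5 -0.1] shift(after turn) [51.33 -2.58  1.15] shift(before) [51.33 -2.72  0.66]
```

Request:
send_rows(moves=[[[0,0,0,3.42,-0.17,0,0.06],[0,0,0,3.42,-0.17,0,0.06],[0,0,0,3.42,-0.17,0,0.06],[0,0,0,3.42,-0.17,0,0.06],[0,0,0,3.42,-0.17,0,0.06]]])

```text
time_s: 20.15
position: [0.5965, -0.2565, 0.2234]
tcp_rot: [[0.054, 0.999, 0.001], [0.999, -0.054, -0.0], [-0.0, 0.001, -1.0]]
force: [0.7, 0.4, -0.1]
opening: 0.535
```

Request:
send_rows(moves=[[[0,0,0,3.42,-0.17,0,0.06],[0,0,0,3.42,-0.17,0,0.06],[0,0,0,3.42,-0.17,0,0.06],[0,0,0,3.42,-0.17,0,0.06],[0,0,0,3.42,-0.17,0,0.06]]])

```text
time_s: 20.65
position: [0.5971, -0.0852, 0.2235]
tcp_rot: [[0.053, 0.999, 0.001], [0.999, -0.053, -0.0], [-0.0, 0.001, -1.0]]
force: [0.8, 0.7, -0.6]
opening: 0.529
```

Request:
send_rows(moves=[[[0,0,0,3.42,-0.17,0,0.06],[0,0,0,3.42,-0.17,0,0.06],[0,0,0,3.42,-0.17,0,0.06],[0,0,0,3.42,-0.17,0,0.06],[0,0,0,3.42,-0.17,0,0.06]]])

```text
time_s: 21.15
position: [0.5978, 0.086, 0.2235]
tcp_rot: [[0.053, 0.999, 0.001], [0.999, -0.053, 0.0], [0.0, 0.001, -1.0]]
force: [0.2, 0.5, 0.8]
opening: 0.529
```

```bash
python3 -c "
from h import *
go(.5984,.0825,.14,-2.9)
s=capture('side')
print([(np.round(d['location'],3).tolist(),round(d['p'],2)) for n in('plug_tail','plug_silencer') for d in spot_in('side',n)[:3]])
cv2.imwrite('pics/b2.png',np.hstack([cv2.resize(s[150:400,270:480],None,fx=1.9,fy=1.9),cv2.resize(s[120:270,250:350],None,fx=3.17,fy=3.17)[:475]]))"
```

```text
at [0.5978 0.086  0.2235] yaw -3.1 F [0.2 0.5 0.8] op 0.529 t 21.15
 turn [ 0.  -0.  -0.2] shift(after turn) [-0.34  0.08  8.35] shift(before) [-0.34  0.08  8.35]
[([0.582, -0.434, 0.076], 0.86), ([0.426, -0.021, 0.022], 0.72), ([0.579, -0.047, 0.133], 0.67), ([0.595, 0.073, 0.156], 0.78)]
```

View pics/b2.png

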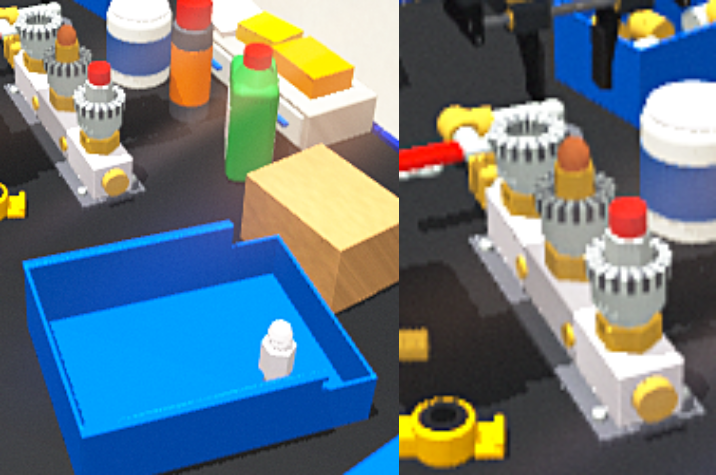

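Tail plug stands in the bin and sleeve 3 is forward. Next is port 2, the silencer.

Request:
send_rows(moves=[[[0,0,0,-0.07,0.02,1.67,0.06],[0,0,0,-0.07,0.02,1.67,0.06],[0,0,0,-0.07,0.02,1.67,0.06],[0,0,0,-0.07,0.02,1.67,0.06],[0,0,0,-0.07,0.02,1.67,0.06]]])

```text
time_s: 21.8
position: [0.599, 0.0796, 0.1392]
tcp_rot: [[0.055, 0.999, 0.001], [0.999, -0.055, -0.001], [-0.001, 0.001, -1.0]]
force: [0.5, -0.4, 0.1]
opening: 0.529
```

Request:
send_rows(moves=[[[0,0,0,0,0,0.3,0.06],[0,0,0,0,0,0.3,0.06],[0,0,0,0,0,0.3,0.06],[0,0,0,0,0,0.3,0.06],[0,0,0,0,0,0.3,0.06]]])

```text
time_s: 22.3
position: [0.5984, 0.0795, 0.127]
tcp_rot: [[0.054, 0.999, -0.0], [0.999, -0.054, -0.001], [-0.001, -0.0, -1.0]]
force: [-3.6, -1.8, 12.9]
opening: 0.531
```

Request:
send_rows(moves=[[[0,0,0,0,0,0.2,0.06],[0,0,0,0,0,0.2,0.06],[0,0,0,0,0,0.1,0.06],[0,0,0,0,0,0,0.06],[0,0,0,0,0,0,0.06]]])

```text
time_s: 22.8
position: [0.5985, 0.0795, 0.1253]
tcp_rot: [[0.054, 0.999, 0.001], [0.999, -0.054, -0.002], [-0.002, 0.001, -1.0]]
force: [-9.7, -2.0, 27.6]
opening: 0.531
```

Request:
send_rows(moves=[[[0,0,0,0,0,-0.32,0.06],[0,0,0,0,0,-0.32,0.06],[0,0,0,0,0,-0.32,0.06],[0,0,0,0,0,-0.32,0.06],[0,0,0,0,0,-0.32,0.06]]])

```text
time_s: 23.3
position: [0.5991, 0.0804, 0.1361]
tcp_rot: [[0.054, 0.999, 0.001], [0.999, -0.054, -0.0], [-0.0, 0.001, -1.0]]
force: [0.7, 0.0, 0.2]
opening: 0.526
```

Request:
send_rows(moves=[[[0,0,0,0,0,0,-1],[0,0,0,0,0,0,-1],[0,0,0,0,0,0,-1],[0,0,0,0,0,0,-1],[0,0,0,0,0,0,-1]]])

```text
time_s: 23.8
position: [0.5989, 0.0811, 0.1352]
tcp_rot: [[0.053, 0.999, 0.0], [0.999, -0.053, -0.0], [-0.0, 0.0, -1.0]]
force: [0.7, -0.4, -1.6]
opening: 0.361
```

Request:
send_rows(moves=[[[0,0,0,0,0,-0.2,-1],[0,0,0,0,0,-0.2,-1],[0,0,0,0,0,-0.2,-1],[0,0,0,0,0,-0.2,-1],[0,0,0,0,0,-0.2,-1]]])

```text
time_s: 24.3
position: [0.5987, 0.0811, 0.1453]
tcp_rot: [[0.053, 0.999, -0.0], [0.999, -0.053, -0.0], [-0.0, -0.0, -1.0]]
force: [3.3, 0.3, -11.8]
opening: 0.363
```

Request:
send_rows(moves=[[[0,0,0,0,0,-0.3,-1],[0,0,0,0,0,-0.3,-1],[0,0,0,0,0,-0.3,-1],[0,0,0,0,0,-0.3,-1],[0,0,0,0,0,-0.3,-1]]])

```text
time_s: 24.8
position: [0.5984, 0.0812, 0.1619]
tcp_rot: [[0.053, 0.999, -0.0], [0.999, -0.053, 0.0], [0.0, -0.0, -1.0]]
force: [0.5, -1.7, -2.4]
opening: 0.363
```

Request:
send_rows(moves=[[[0,0,0,0,0,-1.9,-1],[0,0,0,0,0,-1.9,-1],[0,0,0,0,0,-1.9,-1],[0,0,0,0,0,-1.9,-1],[0,0,0,0,0,-1.9,-1]]])

```text
time_s: 25.3
position: [0.5981, 0.0812, 0.2573]
tcp_rot: [[0.053, 0.999, -0.0], [0.999, -0.053, 0.0], [-0.0, -0.0, -1.0]]
force: [0.5, 0.2, -2.4]
opening: 0.362
```

Request:
send_rows(moves=[[[0,0,0,-3.38,-0.33,0,-1],[0,0,0,-3.38,-0.33,0,-1],[0,0,0,-3.38,-0.33,0,-1],[0,0,0,-3.38,-0.33,0,-1],[0,0,0,-3.38,-0.33,0,-1]]])

```text
time_s: 25.8
position: [0.5725, -0.0877, 0.2566]
tcp_rot: [[0.053, 0.999, -0.0], [0.999, -0.053, 0.0], [0.0, -0.0, -1.0]]
force: [0.4, 0.1, -2.0]
opening: 0.361
```

Request:
send_rows(moves=[[[0,0,0,-3.38,-0.33,0,-1],[0,0,0,-3.38,-0.33,0,-1],[0,0,0,-3.38,-0.33,0,-1],[0,0,0,-3.38,-0.33,0,-1],[0,0,0,-3.38,-0.33,0,-1]]])

```text
time_s: 26.3
position: [0.547, -0.2556, 0.2566]
tcp_rot: [[0.053, 0.999, -0.0], [0.999, -0.053, 0.0], [0.0, -0.0, -1.0]]
force: [0.1, -0.1, -3.9]
opening: 0.365
```

Request:
send_rows(moves=[[[0,0,0,-3.38,-0.33,0,-1],[0,0,0,-3.38,-0.33,0,-1],[0,0,0,-3.38,-0.33,0,-1],[0,0,0,-3.38,-0.33,0,-1],[0,0,0,-3.38,-0.33,0,-1]]])

```text
time_s: 26.8
position: [0.5216, -0.4233, 0.2565]
tcp_rot: [[0.053, 0.999, -0.0], [0.999, -0.053, 0.001], [0.0, -0.0, -1.0]]
force: [0.9, -0.4, -2.2]
opening: 0.367
```

```bash
python3 -c "
from h import *
go(.522,-.42,.05,-2.9)"
```

```text
at [ 0.5216 -0.4233  0.2565] yaw -3.0 F [ 0.9 -0.4 -2.2] op 0.367 t 26.8
 turn [-0.  -0.  -0.1] shift(after turn) [3.300e-01 2.000e-02 2.065e+01] shift(before) [ 0.32  0.03 20.65]
```

Request:
send_rows(moves=[[[0,0,0,0.06,0,4,-1],[0,0,0,0.06,0,4,-1],[0,0,0,0.06,0,4,-1],[0,0,0,0.06,0,4,-1],[0,0,0,0.06,0,4,-1]]])

```text
time_s: 27.3
position: [0.5225, -0.4195, 0.0552]
tcp_rot: [[0.053, 0.999, 0.0], [0.999, -0.053, -0.0], [-0.0, 0.0, -1.0]]
force: [0.5, -0.5, -2.7]
opening: 0.363
```

Request:
send_rows(moves=[[[0,0,0,0,0,0.4,-1],[0,0,0,0,0,0,0.06],[0,0,0,0,0,0,0.06],[0,0,0,0,0,0,0.06],[0,0,0,0,0,0,0.06]]])

```text
time_s: 27.8
position: [0.5239, -0.4209, 0.0544]
tcp_rot: [[0.053, 0.999, 0.003], [0.999, -0.053, -0.004], [-0.004, 0.004, -1.0]]
force: [0.2, -0.6, -0.2]
opening: 0.521
```

Request:
send_rows(moves=[[[0,0,0,0,0,-4,0.06],[0,0,0,0,0,-4,0.06],[0,0,0,0,0,-4,0.06],[0,0,0,0,0,-4,0.06],[0,0,0,0,0,-1.5,0.06]]])

```text
time_s: 28.3
position: [0.5245, -0.4215, 0.2336]
tcp_rot: [[0.053, 0.999, 0.007], [0.999, -0.053, -0.008], [-0.008, 0.008, -1.0]]
force: [0.1, 0.1, -0.1]
opening: 0.527
```

Request:
send_rows(moves=[[[0,0,0,3.96,0.5,0,0.06],[0,0,0,3.96,0.5,0,0.06],[0,0,0,3.96,0.5,0,0.06],[0,0,0,3.96,0.5,0,0.06],[0,0,0,3.96,0.5,0,0.06]]])

```text
time_s: 28.8
position: [0.5584, -0.2218, 0.2282]
tcp_rot: [[0.054, 0.999, 0.002], [0.999, -0.054, -0.001], [-0.001, 0.002, -1.0]]
force: [0.8, -0.9, 0.3]
opening: 0.531
```

Request:
send_rows(moves=[[[0,0,0,3.96,0.5,0,0.06],[0,0,0,3.96,0.5,0,0.06],[0,0,0,3.96,0.5,0,0.06],[0,0,0,3.96,0.5,0,0.06],[0,0,0,3.96,0.5,0,0.06]]])

```text
time_s: 29.3
position: [0.594, -0.0252, 0.2282]
tcp_rot: [[0.053, 0.999, 0.003], [0.999, -0.053, -0.001], [-0.0, 0.003, -1.0]]
force: [0.3, 0.5, -0.1]
opening: 0.529
```

```bash
python3 -c "
from h import *
go(.593,-.0275,.14,-2.9)"
```

```text
at [ 0.594  -0.0252  0.2282] yaw -3.1 F [ 0.3  0.5 -0.1] op 0.529 t 29.3
 turn [ 0.2  0.  -0.2] shift(after turn) [-0.23 -0.09  8.82] shift(before) [-0.23 -0.11  8.82]
```

Request:
send_rows(moves=[[[0,0,0,-0.03,-0.02,1.76,0.06],[0,0,0,-0.03,-0.02,1.76,0.06],[0,0,0,-0.03,-0.02,1.76,0.06],[0,0,0,-0.03,-0.02,1.76,0.06],[0,0,0,-0.03,-0.02,1.76,0.06]]])

```text
time_s: 29.8
position: [0.5931, -0.0282, 0.1395]
tcp_rot: [[0.053, 0.999, 0.003], [0.999, -0.053, -0.001], [-0.001, 0.003, -1.0]]
force: [-0.4, 0.0, -0.2]
opening: 0.531
```

Request:
send_rows(moves=[[[0,0,0,0,0,0.3,0.06],[0,0,0,0,0,0.3,0.06],[0,0,0,0,0,0.3,0.06],[0,0,0,0,0,0.3,0.06],[0,0,0,0,0,0.3,0.06]]])

```text
time_s: 30.3
position: [0.5923, -0.0282, 0.1269]
tcp_rot: [[0.053, 0.999, 0.001], [0.999, -0.053, -0.0], [-0.0, 0.001, -1.0]]
force: [-3.9, 0.6, 12.1]
opening: 0.531
```

Request:
send_rows(moves=[[[0,0,0,0,0,0.2,0.06],[0,0,0,0,0,0.1,0.06],[0,0,0,0,0,0.1,0.06],[0,0,0,0,0,0,0.06],[0,0,0,0,0,0,0.06]]])

```text
time_s: 30.8
position: [0.5923, -0.0282, 0.1253]
tcp_rot: [[0.053, 0.999, 0.001], [0.999, -0.053, -0.001], [-0.001, 0.002, -1.0]]
force: [-7.6, 1.1, 24.9]
opening: 0.53
```

Request:
send_rows(moves=[[[0,0,0,0,0,-0.3,0.06],[0,0,0,0,0,-0.3,0.06],[0,0,0,0,0,-0.3,0.06],[0,0,0,0,0,-0.3,0.06],[0,0,0,0,0,-0.3,0.06]]])

```text
time_s: 31.3
position: [0.593, -0.0283, 0.1357]
tcp_rot: [[0.053, 0.999, 0.002], [0.999, -0.053, -0.0], [-0.0, 0.002, -1.0]]
force: [-0.3, -0.1, 0.8]
opening: 0.528
```

Request:
send_rows(moves=[[[0,0,0,0,0,0,-1],[0,0,0,0,0,0,-1],[0,0,0,0,0,0,-1],[0,0,0,0,0,0,-1],[0,0,0,0,0,0,-1]]])

```text
time_s: 31.8
position: [0.593, -0.0284, 0.1344]
tcp_rot: [[0.053, 0.999, 0.001], [0.999, -0.053, -0.0], [-0.0, 0.001, -1.0]]
force: [1.3, 0.5, -0.6]
opening: 0.359
```

Request:
send_rows(moves=[[[0,0,0,0,0,-0.2,-1],[0,0,0,0,0,-0.2,-1],[0,0,0,0,0,-0.2,-1],[0,0,0,0,0,-0.2,-1],[0,0,0,0,0,-0.2,-1]]])

```text
time_s: 32.3
position: [0.5926, -0.0282, 0.1443]
tcp_rot: [[0.053, 0.999, 0.0], [0.999, -0.053, 0.0], [0.0, 0.0, -1.0]]
force: [4.7, 0.5, -12.3]
opening: 0.357
```

Request:
send_rows(moves=[[[0,0,0,0,0,-0.3,-1],[0,0,0,0,0,-0.3,-1],[0,0,0,0,0,-0.3,-1],[0,0,0,0,0,-0.3,-1],[0,0,0,0,0,-0.3,-1]]])

```text
time_s: 32.8
position: [0.5913, -0.028, 0.1606]
tcp_rot: [[0.053, 0.999, -0.002], [0.999, -0.053, 0.0], [0.0, -0.002, -1.0]]
force: [0.0, 0.3, -2.2]
opening: 0.359
```

Request:
send_rows(moves=[[[0,0,0,0,0,-1.6,-1],[0,0,0,0,0,-1.6,-1],[0,0,0,0,0,-1.6,-1],[0,0,0,0,0,-1.6,-1],[0,0,0,0,0,-1.6,-1]]])

```text
time_s: 33.3
position: [0.5912, -0.028, 0.2408]
tcp_rot: [[0.053, 0.999, -0.002], [0.999, -0.053, 0.0], [0.0, -0.002, -1.0]]
force: [0.4, -1.3, -2.1]
opening: 0.36
```

```bash
python3 -c "
from h import *
go(.448,-.408,.052,-2.9)"
```

```text
at [ 0.5912 -0.028   0.2408] yaw -3.0 F [ 0.4 -1.3 -2.1] op 0.36 t 33.3
 turn [-0.1 -0.  -0.1] shift(after turn) [-38.68 -12.38  18.88] shift(before) [-38.71 -12.25  18.91]
```

Request:
send_rows(moves=[[[0,0,0,-3.87,-1.23,0,-1],[0,0,0,-3.87,-1.23,0,-1],[0,0,0,-3.87,-1.23,0,-1],[0,0,0,-3.87,-1.23,0,-1],[0,0,0,-3.87,-1.23,0,-1]]])

```text
time_s: 33.8
position: [0.5191, -0.2189, 0.2404]
tcp_rot: [[0.053, 0.999, -0.001], [0.999, -0.053, 0.001], [0.001, -0.001, -1.0]]
force: [0.6, 0.2, -2.0]
opening: 0.362
```

Request:
send_rows(moves=[[[0,0,0,-3.87,-1.23,0,-1],[0,0,0,-3.87,-1.23,0,-1],[0,0,0,-3.87,-1.23,0,-1],[0,0,0,-3.87,-1.23,0,-1],[0,0,0,-3.87,-1.23,0,-1]]])

```text
time_s: 34.3
position: [0.4475, -0.4087, 0.2403]
tcp_rot: [[0.053, 0.999, -0.001], [0.999, -0.053, 0.001], [0.001, -0.001, -1.0]]
force: [-0.0, 0.4, -2.2]
opening: 0.361
```

Request:
send_rows(moves=[[[0,0,0,0,0,3.7,-1],[0,0,0,0,0,3.7,-1],[0,0,0,0,0,3.7,-1],[0,0,0,0,0,3.7,-1],[0,0,0,0,0,3.7,-1]]])

```text
time_s: 34.8
position: [0.4486, -0.4078, 0.0541]
tcp_rot: [[0.053, 0.999, -0.001], [0.999, -0.053, 0.001], [0.001, -0.001, -1.0]]
force: [0.2, -1.0, -2.5]
opening: 0.356
```

Request:
send_rows(moves=[[[0,0,0,0,0,0.3,-1],[0,0,0,0,0,0,0.06],[0,0,0,0,0,0,0.06],[0,0,0,0,0,0,0.06],[0,0,0,0,0,0,0.06]]])

```text
time_s: 35.3
position: [0.45, -0.4093, 0.0539]
tcp_rot: [[0.053, 0.999, 0.003], [0.999, -0.053, -0.003], [-0.003, 0.003, -1.0]]
force: [0.8, -0.6, -0.1]
opening: 0.518
```

Request:
send_rows(moves=[[[0,0,0,0,0,-4,0.06],[0,0,0,0,0,-4,0.06],[0,0,0,0,0,-4,0.06],[0,0,0,0,0,-4,0.06],[0,0,0,0,0,-1.5,0.06]]])

```text
time_s: 35.8
position: [0.4507, -0.4101, 0.2328]
tcp_rot: [[0.053, 0.999, 0.006], [0.999, -0.053, -0.008], [-0.008, 0.007, -1.0]]
force: [0.7, 0.0, 0.5]
opening: 0.527
```

Run:
```python
from h import *
t=capture("top");s=capture("side")
cv2.imwrite("pics/b3.png",np.vstack([np.hstack([cv2.resize(s[120:400,190:480],None,fx=1.35,fy=1.35,interpolation=2),cv2.resize(t[140:290,220:380],(400,378),interpolation=2)])]))
for n in("glad_red","glad_yellow","block"):
  for c in("top","side"):print(n,c,[(np.round(d["location"],3).tolist(),round(d["p"],2)) for d in spot_in(c,n)[:2]])
go(.432,-.0205,.15,68)
```

```text
glad_red top [([0.413, 0.304, 0.025], 0.6)]
glad_red side [([0.402, 0.291, 0.024], 0.62)]
glad_yellow top [([0.436, -0.017, 0.025], 0.86), ([0.6, 0.141, 0.061], 0.49)]
glad_yellow side [([0.428, -0.021, 0.02], 0.74), ([0.487, 0.38, 0.007], 0.74)]
block top [([0.42, 0.112, 0.035], 0.56)]
block side [([0.42, 0.098, 0.031], 0.81), ([0.485, 0.386, 0.005], 0.37)]
at [ 0.4484 -0.4074  0.2249] yaw -3.0 F [-0.5 -0.2 -0.7] op 0.533 t 36.2
 turn [ -0.   -0.2 -71. ] shift(after turn) [16.02 35.25  7.49] shift(before) [38.52 -3.68  7.6 ]
```

View pics/b3.png

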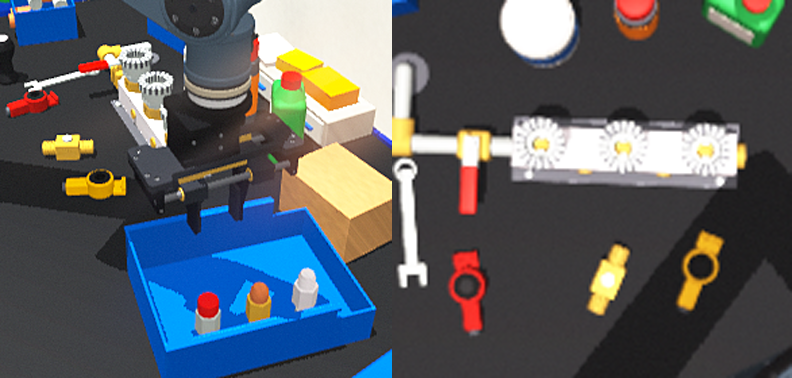

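All three plugs stand in the bin. The couplings are empty and the red gladhand has been knocked about 3 cm. Next is the block.

Request:
send_rows(moves=[[[0,0,0,3.43,-0.365,0,0.6],[0,0,0,3.43,-0.365,0,0.6],[0,0,0,3.43,-0.365,0,0.6],[0,0,0,3.43,-0.365,0,0.6],[0,0,0,3.43,-0.365,0,0.6]]])

```text
time_s: 36.7
position: [0.4393, -0.2343, 0.2254]
tcp_rot: [[0.054, 0.999, -0.002], [0.999, -0.054, 0.002], [0.001, -0.002, -1.0]]
force: [0.6, -0.4, 0.3]
opening: 0.791
```

Request:
send_rows(moves=[[[0,0,0,3.43,-0.365,0,0.6],[0,0,0,3.43,-0.365,0,0.6],[0,0,0,3.43,-0.365,0,0.6],[0,0,0,3.43,-0.365,0,0.6],[0,0,0,3.43,-0.365,0,0.6]]])

```text
time_s: 37.2
position: [0.4302, -0.0622, 0.2257]
tcp_rot: [[0.054, 0.999, -0.002], [0.999, -0.054, 0.001], [0.001, -0.002, -1.0]]
force: [0.9, -0.3, 0.2]
opening: 0.799
```

Request:
send_rows(moves=[[[0,0,0,3.43,-0.365,0,0.6],[0,0,0,3.43,-0.365,0,0.6],[0,0,0,3.43,-0.365,0,0.6],[0,0,0,3.43,-0.365,0,0.6],[0,0,0,3.43,-0.365,0,0.6]]])

```text
time_s: 37.7
position: [0.4211, 0.1099, 0.2257]
tcp_rot: [[0.053, 0.999, -0.002], [0.999, -0.053, -0.0], [-0.0, -0.002, -1.0]]
force: [0.5, -0.2, -0.4]
opening: 0.796
```

Request:
send_rows(moves=[[[0,0,-7.2,0,0,0,0.6],[0,0,-7.2,0,0,0,0.6],[0,0,-7.2,0,0,0,0.6],[0,0,-7.2,0,0,0,0.6],[0,0,-7.2,0,0,0,0.6]]])

```text
time_s: 38.2
position: [0.4212, 0.1086, 0.2256]
tcp_rot: [[-0.548, 0.836, -0.002], [0.836, 0.548, 0.0], [0.001, -0.002, -1.0]]
force: [-0.1, 0.0, 0.4]
opening: 0.803
```

Request:
send_rows(moves=[[[0,0,-7.2,0,0,0,0.6],[0,0,-7.2,0,0,0,0.6],[0,0,-7.2,0,0,0,0.6],[0,0,-7.2,0,0,0,0.6],[0,0,-7.2,0,0,0,0.6]]])

```text
time_s: 38.7
position: [0.4212, 0.1085, 0.2256]
tcp_rot: [[-0.935, 0.354, -0.002], [0.354, 0.935, 0.0], [0.002, -0.001, -1.0]]
force: [-0.1, -0.2, 0.3]
opening: 0.796
```

Run:
```python
from h import *
s=capture("side")
r=regions_of("side","block")[:1]
if r:
    p=np.argwhere(r[0]["mask"]);print(r[0]["p"],p.mean(0)[::-1],"(was 239.7,228.6)")
go(.421,.109,.007,69)
```

```text
0.26 [262.895 167.685] (was 239.7,228.6)
at [0.4213 0.1085 0.2257] yaw 68.9 F [0.4 0.3 0.1] op 0.797 t 38.8
 turn [-0.  -0.1 -0.1] shift(after turn) [ 0.04  0.04 21.87] shift(before) [ 0.    0.05 21.87]
```

Request:
send_rows(moves=[[[0,0,0,0,0,3.6,0.6],[0,0,0,0,0,3.6,0.6],[0,0,0,0,0,3.6,0.6],[0,0,0,0,0,3.6,0.6],[0,0,0,0,0,2.6,0.6]]])

```text
time_s: 39.3
position: [0.4208, 0.1085, 0.0543]
tcp_rot: [[-0.932, 0.362, -0.003], [0.362, 0.932, 0.0], [0.002, -0.001, -1.0]]
force: [-0.5, 1.2, -0.1]
opening: 0.797
```

Request:
send_rows(moves=[[[0,0,0,0,0,1,0.6],[0,0,0,0,0,1,0.6],[0,0,0,0,0,1,0.6],[0,0,0,0,0,1,0.6],[0,0,0,0,0,0.8,0.6]]])

```text
time_s: 39.8
position: [0.4222, 0.1086, 0.0084]
tcp_rot: [[-0.933, 0.359, 0.001], [0.359, 0.933, -0.0], [-0.001, 0.0, -1.0]]
force: [0.3, -0.5, 0.4]
opening: 0.796
```

Request:
send_rows(moves=[[[0,0,0,0,0,0,-1],[0,0,0,0,0,0,-1],[0,0,0,0,0,0,-1],[0,0,0,0,0,0,-1],[0,0,0,0,0,0,-1]]])

```text
time_s: 40.3
position: [0.422, 0.1086, 0.0089]
tcp_rot: [[-0.933, 0.359, 0.001], [0.359, 0.933, 0.0], [-0.001, 0.0, -1.0]]
force: [0.0, 1.8, 0.9]
opening: 0.431
```

Request:
send_rows(moves=[[[0,0,0,0,0,0,-1],[0,0,0,0,0,-1,-1],[0,0,0,0,0,-3,-1],[0,0,0,0,0,-4,-1],[0,0,0,0,0,-4,-1]]])

```text
time_s: 40.8
position: [0.4204, 0.1085, 0.1296]
tcp_rot: [[-0.933, 0.359, -0.003], [0.359, 0.933, -0.0], [0.003, -0.001, -1.0]]
force: [0.8, 0.2, -4.5]
opening: 0.413
```

Run:
```python
from h import *
s=readout.read_state();print(s["joint_positions"])
C=np.array([.532,-.363]);l=np.array([.986,-.165]);t=np.array([.165,.986])
go(*(C-.003*l+.048*t),.15,-9.5)
```

```text
[-3.42442617e-01  2.52456849e+01  1.13910850e+02 -8.93017310e-03
  4.10138201e+01 -6.92853152e+01]
at [0.4204 0.1085 0.1296] yaw 68.9 F [ 0.8  0.2 -4.5] op 0.413 t 40.8
 turn [-0.2 -0.1 78.4] shift(after turn) [-39.86  18.49  -2.04] shift(before) [-26.09 -35.35  -2.07]
```

Request:
send_rows(moves=[[[0,0,7.84,0,0,-0.4,-1],[0,0,7.84,0,0,-0.4,-1],[0,0,7.84,0,0,-0.4,-1],[0,0,7.84,0,0,-0.4,-1],[0,0,7.84,0,0,-0.4,-1]]])

```text
time_s: 41.3
position: [0.4205, 0.1085, 0.1489]
tcp_rot: [[-0.491, 0.871, -0.002], [0.871, 0.491, -0.0], [0.001, -0.001, -1.0]]
force: [0.5, -0.6, -4.4]
opening: 0.412
```

Request:
send_rows(moves=[[[0,0,7.84,0,0,0,-1],[0,0,7.84,0,0,0,-1],[0,0,7.84,0,0,0,-1],[0,0,7.84,0,0,0,-1],[0,0,7.84,0,0,0,-1]]])

```text
time_s: 41.8
position: [0.4205, 0.1085, 0.1486]
tcp_rot: [[0.17, 0.985, -0.002], [0.985, -0.17, -0.0], [-0.0, -0.002, -1.0]]
force: [-0.1, -0.7, -3.4]
opening: 0.411
```

Request:
send_rows(moves=[[[0,0,0,-2.66,1.23,0,-1],[0,0,0,-2.66,1.23,0,-1],[0,0,0,-2.66,1.23,0,-1],[0,0,0,-2.66,1.23,0,-1],[0,0,0,-2.66,1.23,0,-1]]])

```text
time_s: 42.3
position: [0.4596, -0.0336, 0.1486]
tcp_rot: [[0.164, 0.986, -0.002], [0.986, -0.164, 0.0], [0.0, -0.002, -1.0]]
force: [1.0, 0.3, -4.8]
opening: 0.415
```

Request:
send_rows(moves=[[[0,0,0,-2.66,1.23,0,-1],[0,0,0,-2.66,1.23,0,-1],[0,0,0,-2.66,1.23,0,-1],[0,0,0,-2.66,1.23,0,-1],[0,0,0,-2.66,1.23,0,-1]]])

```text
time_s: 42.8
position: [0.4984, -0.1746, 0.1484]
tcp_rot: [[0.164, 0.986, -0.002], [0.986, -0.164, 0.001], [0.001, -0.002, -1.0]]
force: [0.4, 0.7, -4.1]
opening: 0.411
```

Request:
send_rows(moves=[[[0,0,0,-2.66,1.23,0,-1],[0,0,0,-2.66,1.23,0,-1],[0,0,0,-2.66,1.23,0,-1],[0,0,0,-2.66,1.23,0,-1],[0,0,0,-2.66,1.23,0,-1]]])

```text
time_s: 43.3
position: [0.5372, -0.3155, 0.1481]
tcp_rot: [[0.164, 0.986, -0.002], [0.986, -0.164, 0.002], [0.002, -0.003, -1.0]]
force: [0.1, 0.1, -4.4]
opening: 0.417
```

Run:
```python
from h import *
C=np.array([.532,-.363]);l=np.array([.986,-.165]);t=np.array([.165,.986])
go(*(C-.003*l+.048*t),.022,-9.5)
```

```text
at [ 0.5372 -0.3155  0.1481] yaw -9.5 F [ 0.1  0.1 -4.4] op 0.417 t 43.3
 turn [-0.2 -0.1  0. ] shift(after turn) [ 0.03 -0.03 12.61] shift(before) [1.000e-02 1.000e-02 1.261e+01]
```

Request:
send_rows(moves=[[[0,0,0,0,0,3,-1],[0,0,0,0,0,3,-1],[0,0,0,0,0,3,-1],[0,0,0,0,0,2,-1],[0,0,0,0,0,1,-1]]])

```text
time_s: 43.8
position: [0.536, -0.3136, 0.026]
tcp_rot: [[0.164, 0.986, -0.005], [0.986, -0.164, 0.004], [0.003, -0.006, -1.0]]
force: [-0.9, -0.1, -3.7]
opening: 0.417
```

Request:
send_rows(moves=[[[0,0,0,0,0,0.4,-1],[0,0,0,0,0,0,0.15],[0,0,0,0,0,0,0.15],[0,0,0,0,0,0,0.15],[0,0,0,0,0,0,0.15]]])

```text
time_s: 44.3
position: [0.5391, -0.316, 0.0261]
tcp_rot: [[0.164, 0.986, 0.002], [0.986, -0.164, -0.002], [-0.001, 0.002, -1.0]]
force: [0.9, 0.2, -0.2]
opening: 0.563
```

Request:
send_rows(moves=[[[0,0,0,0,0,-3,0.15],[0,0,0,0,0,-3,0.15],[0,0,0,0,0,-3,0.15],[0,0,0,0,0,-4,0.15],[0,0,0,0,0,-4,0.15]]])

```text
time_s: 44.8
position: [0.538, -0.3151, 0.1965]
tcp_rot: [[0.164, 0.986, 0.0], [0.986, -0.164, -0.0], [-0.0, 0.0, -1.0]]
force: [1.7, -0.5, -0.9]
opening: 0.577
```

Run:
```python
from h import *
go(.434,-.0205,.008,68)
t=capture("top");s=capture("side");cv2.imwrite("pics/t2.png",t)
for c in("top","side"):
    for n in("glad_red","glad_yellow","block"):print(n,c,[(np.round(d["location"],3).tolist(),round(d["p"],2)) for d in spot_in(c,n)[:2]])
cv2.imwrite("pics/g.png",np.hstack([cv2.resize(t[215:285,230:290],(400,467),interpolation=2),cv2.resize(t[215:285,320:380],(400,467),interpolation=2)]))
```

```text
at [ 0.538  -0.3151  0.1965] yaw -9.4 F [ 1.7 -0.5 -0.9] op 0.577 t 44.8
 turn [  0.    0.  -77.4] shift(after turn) [20.68 23.42 18.85] shift(before) [ 27.36 -15.1   18.84]
glad_red top [([0.415, 0.3, 0.023], 0.63)]
glad_yellow top [([0.434, -0.019, 0.027], 0.87), ([0.601, 0.148, 0.06], 0.49)]
block top [([0.416, 0.302, 0.026], 0.72), ([0.543, -0.294, 0.036], 0.67)]
glad_red side [([0.404, 0.295, 0.023], 0.83), ([0.387, 0.436, 0.065], 0.62)]
glad_yellow side [([0.428, -0.021, 0.022], 0.87)]
block side [([0.534, -0.325, 0.038], 0.93)]
```

View pics/g.png

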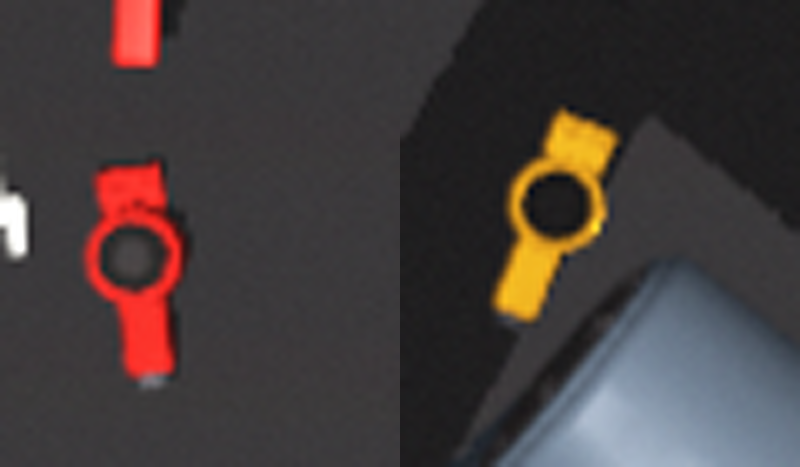

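Request:
send_rows(moves=[[[0,0,0,2.74,-1.51,0,0.8],[0,0,0,2.74,-1.51,0,0.8],[0,0,0,2.74,-1.51,0,0.8],[0,0,0,2.74,-1.51,0,0.8],[0,0,0,2.74,-1.51,0,0.8]]])

```text
time_s: 45.7
position: [0.485, -0.1663, 0.1932]
tcp_rot: [[0.165, 0.986, -0.002], [0.986, -0.165, 0.002], [0.001, -0.003, -1.0]]
force: [0.1, -0.0, 0.3]
opening: 0.88
```

Request:
send_rows(moves=[[[0,0,0,2.74,-1.51,0,0.8],[0,0,0,2.74,-1.51,0,0.8],[0,0,0,2.74,-1.51,0,0.8],[0,0,0,2.74,-1.51,0,0.8],[0,0,0,2.74,-1.51,0,0.8]]])

```text
time_s: 46.2
position: [0.433, -0.019, 0.1935]
tcp_rot: [[0.165, 0.986, -0.002], [0.986, -0.165, 0.001], [0.0, -0.003, -1.0]]
force: [0.0, -0.1, 0.1]
opening: 0.901
```

Request:
send_rows(moves=[[[0,0,-7.74,0,0,1.5,0.8],[0,0,-7.74,0,0,1.5,0.8],[0,0,-7.74,0,0,1.5,0.8],[0,0,-7.74,0,0,1.5,0.8],[0,0,-7.74,0,0,1.5,0.8]]])

```text
time_s: 46.7
position: [0.4336, -0.02, 0.1181]
tcp_rot: [[-0.494, 0.87, -0.002], [0.87, 0.494, 0.001], [0.002, -0.001, -1.0]]
force: [-0.2, 0.6, -0.3]
opening: 0.902
```

Request:
send_rows(moves=[[[0,0,-7.74,0,0,1,0.8],[0,0,-7.74,0,0,1,0.8],[0,0,-7.74,0,0,1,0.8],[0,0,-7.74,0,0,1,0.8],[0,0,-7.74,0,0,1,0.8]]])

```text
time_s: 47.2
position: [0.4336, -0.0201, 0.0682]
tcp_rot: [[-0.929, 0.37, -0.002], [0.37, 0.929, 0.001], [0.002, -0.0, -1.0]]
force: [-0.2, -0.3, -0.3]
opening: 0.904
```

Run:
```python
from h import *
go(.435,-.0205,.006,68)
B,N,L=[unproj("top",[[230+u/6.667,215+v/6.667]],z)[0] for u,v,z in((135,256,.03),(152,385,.015),(128,163,.008))]
d=L-N;print("red",B,N,L,np.degrees(np.arctan2(d[1],d[0])))
print("yel",unproj("top",[[343.55,245.45]],.03))
```

```text
at [ 0.4336 -0.0201  0.0682] yaw 68.3 F [-0.2 -0.3 -0.3] op 0.904 t 47.2
 turn [-0.  -0.1  0.3] shift(after turn) [-0.15  0.01  6.22] shift(before) [-0.16  0.01  6.22]
red [0.41656122 0.30396748 0.03      ] [0.34819704 0.29786545 0.015     ] [0.46491216 0.31060568 0.008     ] 6.229551748604705
yel [[ 0.43884818 -0.02183285  0.03      ]]
```

Request:
send_rows(moves=[[[0,0,0,-0.05,0,2,0.8],[0,0,0,-0.05,0,1.6,0.8],[0,0,0,-0.05,0,1.2,0.8],[0,0,0,0,0,0.8,0.8],[0,0,0,0,0,0.5,0.8]]])

```text
time_s: 47.7
position: [0.435, -0.0207, 0.0074]
tcp_rot: [[-0.927, 0.375, -0.002], [0.375, 0.927, 0.001], [0.002, -0.0, -1.0]]
force: [-0.3, -0.5, 0.2]
opening: 0.901
```

Request:
send_rows(moves=[[[0,0,0,0,0,0,-1],[0,0,0,0,0,0,-1],[0,0,0,0,0,0,-1],[0,0,0,0,0,0,-1],[0,0,0,0,0,0,-1]]])

```text
time_s: 48.2
position: [0.4361, -0.0208, 0.009]
tcp_rot: [[-0.927, 0.376, 0.001], [0.376, 0.927, -0.0], [-0.001, 0.0, -1.0]]
force: [1.1, 1.7, 2.4]
opening: 0.57
```

Request:
send_rows(moves=[[[0,0,0,0,0,0,-1],[0,0,0,0,0,-1,-1],[0,0,0,0,0,-3,-1],[0,0,0,0,0,-4,-1],[0,0,0,0,0,-4,-1]]])

```text
time_s: 48.7
position: [0.4343, -0.0205, 0.1296]
tcp_rot: [[-0.927, 0.375, -0.003], [0.375, 0.927, 0.001], [0.003, -0.0, -1.0]]
force: [1.5, 0.4, -4.1]
opening: 0.567
```

Run:
```python
from h import *
C=np.array([.532,-.363]);l=np.array([.986,-.165]);t=np.array([.165,.986])
go(*(C-.078*l+.048*t),.16,80.5)
```

```text
at [ 0.4343 -0.0205  0.1296] yaw 68.0 F [ 1.5  0.4 -4.1] op 0.567 t 48.7
 turn [ -0.   -0.2 -12.5] shift(after turn) [ -7.5  -27.37  -3.04] shift(before) [-13.25 -25.09  -3.07]
```

Request:
send_rows(moves=[[[0,0,-6.25,0,0,-1,-1],[0,0,-6.25,0,0,-1,-1],[0,0,0,0,0,-1,-1],[0,0,0,0,0,0,-1],[0,0,0,0,-0.5,0,-1]]])

```text
time_s: 49.2
position: [0.4343, -0.0254, 0.1584]
tcp_rot: [[-0.986, 0.167, -0.001], [0.167, 0.986, 0.0], [0.001, 0.0, -1.0]]
force: [-0.2, 0.8, -4.0]
opening: 0.569
```

Request:
send_rows(moves=[[[0,0,0,-0.75,-2.69,0,-1],[0,0,0,-0.75,-2.69,0,-1],[0,0,0,-0.75,-2.69,0,-1],[0,0,0,-0.75,-2.69,0,-1],[0,0,0,-0.75,-2.69,0,-1]]])

```text
time_s: 49.7
position: [0.4487, -0.1657, 0.1574]
tcp_rot: [[-0.986, 0.167, -0.002], [0.167, 0.986, 0.001], [0.003, 0.001, -1.0]]
force: [0.4, 0.1, -3.7]
opening: 0.565
```

Request:
send_rows(moves=[[[0,0,0,-0.75,-2.69,0,-1],[0,0,0,-0.75,-2.69,0,-1],[0,0,0,-0.75,-2.69,0,-1],[0,0,0,-0.75,-2.69,0,-1],[0,0,0,-0.75,-2.69,0,-1]]])

```text
time_s: 50.2
position: [0.4631, -0.3043, 0.157]
tcp_rot: [[-0.986, 0.167, -0.003], [0.167, 0.986, 0.002], [0.003, 0.002, -1.0]]
force: [0.5, 0.2, -3.3]
opening: 0.568
```

Run:
```python
from h import *
C=np.array([.532,-.363]);l=np.array([.986,-.165]);t=np.array([.165,.986])
go(*(C-.078*l+.048*t),.020,80.5)
```

```text
at [ 0.4631 -0.3043  0.157 ] yaw 80.4 F [ 0.5  0.2 -3.3] op 0.568 t 50.2
 turn [ 0.1 -0.2 -0.1] shift(after turn) [ 0.04  0.15 13.7 ] shift(before) [-0.    0.12 13.7 ]
```

Request:
send_rows(moves=[[[0,0,0,0,0.02,3,-1],[0,0,0,0,0.02,3,-1],[0,0,0,0,0.02,3,-1],[0,0,0,0,0.02,2.3,-1],[0,0,0,0,0.02,1,-1]]])

```text
time_s: 50.7
position: [0.4622, -0.3011, 0.0321]
tcp_rot: [[-0.986, 0.167, -0.005], [0.167, 0.986, 0.005], [0.006, 0.004, -1.0]]
force: [-1.0, 0.0, -3.6]
opening: 0.567
```

Request:
send_rows(moves=[[[0,0,0,0,0,0.1,-1],[0,0,0,0,0,0,0.5],[0,0,0,0,0,0,0.5],[0,0,0,0,0,0,0.5],[0,0,0,0,0,0,0.5]]])

```text
time_s: 51.2
position: [0.4651, -0.3031, 0.0359]
tcp_rot: [[-0.986, 0.166, 0.002], [0.166, 0.986, -0.002], [-0.002, -0.002, -1.0]]
force: [-0.0, -0.9, -1.2]
opening: 0.744
```

Request:
send_rows(moves=[[[0,0,0,0,0,-3,0.5],[0,0,0,0,0,-3,0.5],[0,0,0,0,0,-4,0.5],[0,0,0,0,0,-4,0.5],[0,0,0,0,0,-3,0.5]]])

```text
time_s: 51.7
position: [0.4649, -0.3029, 0.2079]
tcp_rot: [[-0.986, 0.166, 0.003], [0.166, 0.986, -0.003], [-0.003, -0.002, -1.0]]
force: [0.6, -0.1, -0.7]
opening: 0.75
```

Run:
```python
from h import *
capture("top");s=capture("side")
for c in("top","side"):
    for n in("glad_red","glad_yellow"):print(n,c,[(np.round(d["location"],3).tolist(),round(d["p"],2)) for d in spot_in(c,n)[:2]])
go(.414,.303,.15,96.2)
```

```text
glad_red top [([0.415, 0.304, 0.025], 0.82), ([0.534, -0.311, 0.037], 0.61)]
glad_yellow top []
glad_red side [([0.402, 0.291, 0.025], 0.66), ([0.483, 0.383, 0.008], 0.26)]
glad_yellow side [([0.46, -0.31, 0.028], 0.8), ([0.577, 0.167, 0.051], 0.48)]
at [ 0.4636 -0.3017  0.2036] yaw 80.5 F [-0.8 -0.5  0.2] op 0.752 t 52.0
 turn [  0.1  -0.1 -15.7] shift(after turn) [-1.6  60.65  5.36] shift(before) [14.9  58.8   5.47]
```

Request:
send_rows(moves=[[[0,0,0,0.99,3.92,0,0.8],[0,0,0,0.99,3.92,0,0.8],[0,0,0,0.99,3.92,0,0.8],[0,0,0,0.99,3.92,0,0.8],[0,0,0,0.99,3.92,0,0.8]]])

```text
time_s: 52.5
position: [0.4466, -0.0991, 0.203]
tcp_rot: [[-0.986, 0.167, -0.003], [0.167, 0.986, 0.002], [0.004, 0.001, -1.0]]
force: [0.4, 1.3, -0.3]
opening: 0.897
```

Request:
send_rows(moves=[[[0,0,0,0.99,3.92,0,0.8],[0,0,0,0.99,3.92,0,0.8],[0,0,0,0.99,3.92,0,0.8],[0,0,0,0.99,3.92,0,0.8],[0,0,0,0.99,3.92,0,0.8]]])

```text
time_s: 53.0
position: [0.4303, 0.1021, 0.2031]
tcp_rot: [[-0.986, 0.166, -0.003], [0.166, 0.986, 0.0], [0.003, -0.001, -1.0]]
force: [0.7, 0.1, 0.4]
opening: 0.904
```

Request:
send_rows(moves=[[[0,0,0,0.99,3.92,0,0.8],[0,0,0,0.99,3.92,0,0.8],[0,0,0,0.99,3.92,0,0.8],[0,0,0,0.99,3.92,0,0.8],[0,0,0,0.99,3.92,0,0.8]]])

```text
time_s: 53.5
position: [0.414, 0.3032, 0.2028]
tcp_rot: [[-0.986, 0.166, -0.003], [0.166, 0.986, -0.002], [0.003, -0.002, -1.0]]
force: [0.2, -0.8, 0.6]
opening: 0.897
```

Run:
```python
from h import *
go(.414,.303,.1,96.2)
t=cv2.imread("pics/t.png");s=cv2.imread("pics/side0.png")
g=cv2.cvtColor(t,cv2.COLOR_BGR2GRAY)[245:280,185:222];m=(g>140).astype(np.uint8);p=np.argwhere(m)
print(len(p),p.mean(0)[::-1]+[185,245],unproj("top",[p.mean(0)[::-1]+[185,245]],.105))
cv2.imwrite("pics/k.png",np.hstack([cv2.resize(t[235:290,175:230],(400,400),interpolation=2),cv2.resize(s[135:190,165:220],(400,400),interpolation=2)]))
```

```text
at [0.414  0.3032 0.2028] yaw 80.5 F [ 0.2 -0.8  0.6] op 0.897 t 53.5
 turn [ -0.1  -0.2 -15.7] shift(after turn) [ 0.   -0.02 10.28] shift(before) [-0.03 -0.   10.28]
71 [202.16901408 262.42253521] [[0.39201845 0.45352818 0.105     ]]
```

View pics/k.png

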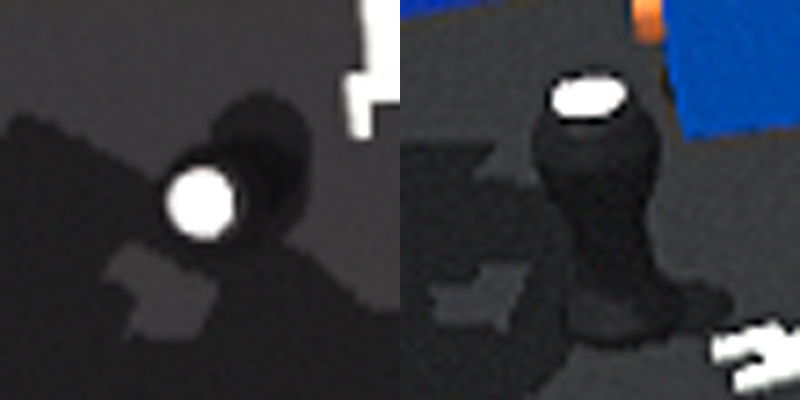

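The knob's axis is at y≈0.453, about 28 mm clear of the gripper body. I'll go down on the red gladhand.

Request:
send_rows(moves=[[[0,0,-7.85,0,0,1,0.8],[0,0,-7.85,0,0,2,0.8],[0,0,0,0,0,3,0.8],[0,0,0,0,0,4,0.8],[0,0,0,0,0,3,0.8]]])

```text
time_s: 54.0
position: [0.4135, 0.3012, 0.0714]
tcp_rot: [[-0.994, -0.107, -0.004], [-0.107, 0.994, -0.002], [0.004, -0.001, -1.0]]
force: [-0.7, -0.2, -0.1]
opening: 0.9
```

Request:
send_rows(moves=[[[0,0,0,0,0,2,0.8],[0,0,0,0,0,1.6,0.8],[0,0,0,0,0,1.2,0.8],[0,0,0,0,0,1,0.8],[0,0,0,0,0,0.8,0.8]]])

```text
time_s: 54.5
position: [0.4151, 0.3018, 0.0075]
tcp_rot: [[-0.994, -0.107, -0.001], [-0.107, 0.994, -0.0], [0.001, -0.0, -1.0]]
force: [-0.1, 1.4, 1.3]
opening: 0.899
```

Request:
send_rows(moves=[[[0,0,0,0,0,0,-1],[0,0,0,0,0,0,-1],[0,0,0,0,0,0,-1],[0,0,0,0,0,0,-1],[0,0,0,0,0,0,-1]]])

```text
time_s: 55.0
position: [0.4161, 0.3025, 0.0092]
tcp_rot: [[-0.994, -0.107, 0.002], [-0.107, 0.994, 0.001], [-0.002, 0.001, -1.0]]
force: [0.2, 1.5, 1.6]
opening: 0.568
```

Request:
send_rows(moves=[[[0,0,0,0,0,0,-1],[0,0,0,0,0,-1,-1],[0,0,0,0,0,-3,-1],[0,0,0,0,0,-4,-1],[0,0,0,0,0,-4,-1]]])

```text
time_s: 55.5
position: [0.414, 0.3011, 0.1293]
tcp_rot: [[-0.994, -0.107, -0.003], [-0.107, 0.994, -0.002], [0.003, -0.001, -1.0]]
force: [1.8, 0.2, -2.9]
opening: 0.568
```

Run:
```python
from h import *
C=np.array([.532,-.363]);l=np.array([.986,-.165]);t=np.array([.165,.986])
print(C+.092*l+.048*t)
go(*(C+.088*l+.048*t),.18,80.5)
```

```text
[ 0.630632 -0.330852]
at [0.414  0.3011 0.1293] yaw 96.2 F [ 1.8  0.2 -2.9] op 0.568 t 55.5
 turn [-0.1 -0.2 15.7] shift(after turn) [-31.4  -58.76  -5.07] shift(before) [-14.35 -65.06  -5.02]
```

Request:
send_rows(moves=[[[0,0,7.85,0,0,-1.7,-1],[0,0,7.85,0,0,-1.7,-1],[0,0,0,0,0,-1.7,-1],[0,0,0,0,0,0,-1],[0,0,0,0,0,0,-1]]])

```text
time_s: 56.0
position: [0.4147, 0.3016, 0.1793]
tcp_rot: [[-0.986, 0.166, -0.001], [0.166, 0.986, -0.001], [0.001, -0.001, -1.0]]
force: [-0.1, -0.6, -3.4]
opening: 0.566
```

Request:
send_rows(moves=[[[0,0,0,-1.57,-2.94,0,-1],[0,0,0,-1.57,-2.94,0,-1],[0,0,0,-1.57,-2.94,0,-1],[0,0,0,-1.57,-2.94,0,-1],[0,0,0,-1.57,-2.94,0,-1]]])

```text
time_s: 56.5
position: [0.4674, 0.1426, 0.1781]
tcp_rot: [[-0.986, 0.166, -0.004], [0.166, 0.986, -0.0], [0.004, -0.001, -1.0]]
force: [0.4, 0.2, -3.8]
opening: 0.565
```

Request:
send_rows(moves=[[[0,0,0,-1.57,-2.94,0,-1],[0,0,0,-1.57,-2.94,0,-1],[0,0,0,-1.57,-2.94,0,-1],[0,0,0,-1.57,-2.94,0,-1],[0,0,0,-1.57,-2.94,0,-1]]])

```text
time_s: 57.0
position: [0.5204, -0.0151, 0.1779]
tcp_rot: [[-0.986, 0.166, -0.004], [0.166, 0.986, 0.001], [0.004, 0.0, -1.0]]
force: [0.8, 1.5, -3.7]
opening: 0.568
```

Request:
send_rows(moves=[[[0,0,0,-1.57,-2.94,0,-1],[0,0,0,-1.57,-2.94,0,-1],[0,0,0,-1.57,-2.94,0,-1],[0,0,0,-1.57,-2.94,0,-1],[0,0,0,-1.57,-2.94,0,-1]]])

```text
time_s: 57.5
position: [0.5734, -0.1727, 0.1774]
tcp_rot: [[-0.986, 0.166, -0.004], [0.166, 0.986, 0.002], [0.004, 0.001, -1.0]]
force: [0.1, -0.1, -3.1]
opening: 0.564
```

Request:
send_rows(moves=[[[0,0,0,-1.57,-2.94,0,-1],[0,0,0,-1.57,-2.94,0,-1],[0,0,0,-1.57,-2.94,0,-1],[0,0,0,-1.57,-2.94,0,-1],[0,0,0,-1.57,-2.94,0,-1]]])

```text
time_s: 58.0
position: [0.6265, -0.3304, 0.1767]
tcp_rot: [[-0.986, 0.166, -0.004], [0.166, 0.986, 0.003], [0.005, 0.002, -1.0]]
force: [0.5, 0.1, -4.0]
opening: 0.566
```

Run:
```python
from h import *
C=np.array([.532,-.363]);l=np.array([.986,-.165]);t=np.array([.165,.986])
go(*(C+.088*l+.048*t),.034,80.5)
s=capture("side");crop(s,270,120,210,260,2.2,"pics/r.png")
```

```text
at [ 0.6265 -0.3304  0.1767] yaw 80.5 F [ 0.5  0.1 -4. ] op 0.566 t 58.0
 turn [ 0.1 -0.3 -0. ] shift(after turn) [-0.02  0.02 14.27] shift(before) [-8.000e-02 -1.000e-02  1.427e+01]
```

View pics/r.png

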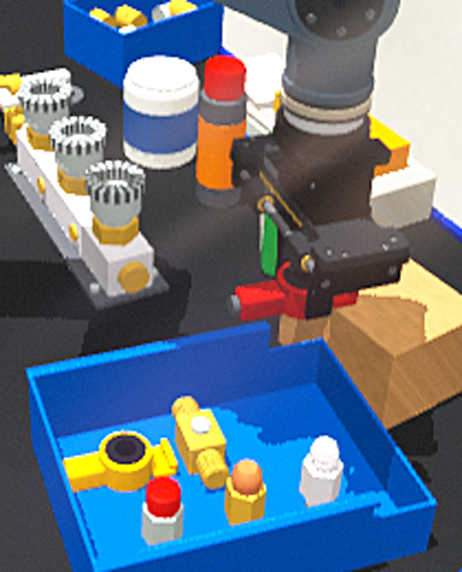

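Request:
send_rows(moves=[[[0,0,0,0.1,0,3,-1],[0,0,0,0.1,0,3,-1],[0,0,0,0.1,0,3,-1],[0,0,0,0.1,0,3,-1],[0,0,0,0.1,0,1.5,-1]]])

```text
time_s: 58.55
position: [0.6193, -0.3267, 0.0391]
tcp_rot: [[-0.986, 0.166, -0.008], [0.166, 0.986, 0.006], [0.009, 0.004, -1.0]]
force: [-0.7, 0.5, -3.3]
opening: 0.569
```

Request:
send_rows(moves=[[[0,0,0,0,0,0.6,-1],[0,0,0,0,0,0,0.5],[0,0,0,0,0,0,0.5],[0,0,0,0,0,0,0.5],[0,0,0,0,0,0,0.5]]])

```text
time_s: 59.05
position: [0.6238, -0.3299, 0.0407]
tcp_rot: [[-0.986, 0.166, 0.003], [0.166, 0.986, -0.002], [-0.003, -0.002, -1.0]]
force: [-0.6, -0.9, -0.0]
opening: 0.741
```

Request:
send_rows(moves=[[[0,0,0,0,0,-3,0.5],[0,0,0,0,0,-3,0.5],[0,0,0,0,0,-4,0.5],[0,0,0,0,0,-4,0.5],[0,0,0,0,0,-3,0.5]]])

```text
time_s: 59.55
position: [0.6236, -0.3298, 0.2129]
tcp_rot: [[-0.986, 0.166, 0.004], [0.166, 0.986, -0.003], [-0.005, -0.002, -1.0]]
force: [1.1, -1.0, -1.0]
opening: 0.75
```

Request:
send_rows(moves=[[[0,0,0,2,3,0,0.5],[0,0,0,2,3,0,0.5],[0,0,0,2,3,0,0.5],[0,0,0,2,3,0,0.5],[0,0,0,2,3,0,0.5]]])

```text
time_s: 60.05
position: [0.5485, -0.1635, 0.2098]
tcp_rot: [[-0.986, 0.166, 0.002], [0.166, 0.986, -0.001], [-0.002, -0.001, -1.0]]
force: [0.0, 1.1, -0.7]
opening: 0.749
```

Request:
send_rows(moves=[[[0,0,0,0,2,-1,0.5],[0,0,0,0,2,-1,0.5],[0,0,0,0,2,-1,0.5],[0,0,0,0,0,0,0.5],[0,0,0,0,0,0,0.5]]])

```text
time_s: 60.55
position: [0.5591, -0.1056, 0.2394]
tcp_rot: [[-0.986, 0.165, 0.002], [0.165, 0.986, -0.001], [-0.002, -0.001, -1.0]]
force: [-0.6, -0.2, 0.4]
opening: 0.751
```

Run:
```python
from h import *
s=capture("side");t=capture("top")
for n in("plug_blank","plug_silencer","plug_tail","glad_red","glad_yellow","block"):
  print(n,[(np.round(d["location"],3).tolist(),round(d["p"],2)) for d in spot_in("side",n)[:2]])
for c in("side","top"):
  for n in("oil","tub","spray","gearknob","spanner"):print(c,n,[(np.round(d["location"],3).tolist(),round(d["p"],2)) for d in spot_in(c,n)[:1]])
cv2.imwrite("pics/f.png",np.hstack([cv2.resize(s[110:390,190:480],(400,386),interpolation=2),cv2.resize(t[140:280,210:500],(400,386),interpolation=2)]))
go(.5,-.1,.2,80)
```

```text
plug_blank [([0.444, -0.413, 0.077], 0.98), ([0.745, -0.319, 0.097], 0.54)]
plug_silencer [([0.514, -0.428, 0.069], 0.84)]
plug_tail [([0.581, -0.43, 0.077], 0.78)]
glad_red [([0.587, 0.061, 0.058], 0.28)]
glad_yellow [([0.456, -0.305, 0.031], 0.66), ([0.772, 0.043, 0.107], 0.65)]
block [([0.534, -0.327, 0.036], 0.6)]
side oil [([0.769, -0.114, 0.114], 0.74)]
side tub [([0.761, 0.15, 0.046], 0.66)]
side spray [([0.774, 0.043, 0.105], 0.7)]
side gearknob [([0.387, 0.434, 0.069], 0.68)]
side spanner [([0.48, 0.383, 0.006], 0.54)]
top oil [([0.779, -0.079, 0.147], 0.87)]
top tub [([0.778, -0.079, 0.146], 0.23)]
top spray [([0.771, 0.059, 0.184], 0.54)]
top gearknob [([0.39, 0.445, 0.098], 0.7)]
top spanner []
at [ 0.5589 -0.1054  0.2386] yaw 80.5 F [-0.9  0.   1. ] op 0.754 t 61.45
 turn [-0.   0.   0.5] shift(after turn) [ 5.89 -0.49  3.86] shift(before) [ 5.89 -0.45  3.86]
```

View pics/f.png

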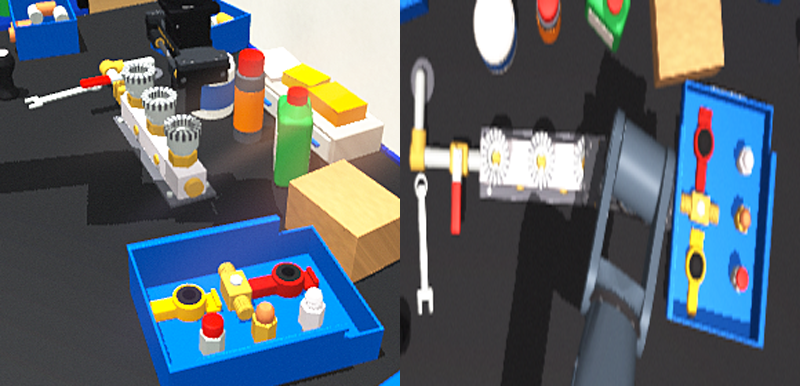

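Run:
```python
from h import *
s=readout.read_state();p=s["position"];print(p,s["joint_positions"])
for dz in(0,.07,.15):print(proj("side",p+[0,0,dz]),proj("top",p+[0,0,dz]))
s=capture("side");cv2.imwrite("pics/ff.png",cv2.resize(s[0:330,180:480],None,fx=2,fy=1.8))
```

```text
[ 0.5588557  -0.10536643  0.23857084] [-2.19324291e+01  2.48017802e+01  8.92678686e+01 -1.51402743e-04
  6.59297274e+01 -1.02393028e+02]
[[324.92123205 181.16037308]] [[371.78017726 207.85003738]]
[[324.91726001 152.25551325]] [[373.76135293 206.72988599]]
[[324.91236053 116.60156508]] [[376.25982401 205.31725717]]
```

Run:
```python
from h import *
a=cv2.imread("pics/s.png");b=capture("side")
for n,(x,y) in{"1":(322,204),"2":(305.5,184),"3":(290,165)}.items():
    x,y=int(x),int(y);T=a[y+0:y+18,x-13:x+13];S=b[y-6:y+24,x-17:x+17]
    r=cv2.matchTemplate(S,T,cv2.TM_CCOEFF_NORMED);_,v,_,m=cv2.minMaxLoc(r);print(n,"shift",m[0]-4,m[1]-6,round(v,2))
r=regions_of("side","glad_red");
for d in r[:2]:p=np.argwhere(d["mask"]);print(d["p"],len(p),unproj("side",[p.mean(0)[::-1]],.025))
```

```text
1 shift 0 0 0.84
2 shift 0 0 0.87
3 shift 0 0 0.81
0.7 892 [[ 0.60908549 -0.33337121  0.025     ]]
0.41 1450 [[0.84596052 0.16299315 0.025     ]]
```

Sleeves match their starting position and all six parts are in the bin. Handing in.

```bash
python3 -c "
from rig import bot
print(bot.hand_in())"
```

```text
the job is handed in; nothing more can be done
None
```

I shut the valve first, then uncoupled all three plugs. They are in the blue bin with both gladhands and the brass block. I handed the job in at about 61 s on the robot's clock, with the gripper clear of everything; no verdict is reported.

- **Valve:** I pushed the lever until it met its stop (22 N). The picture afterwards showed it square across the manifold.
- **Plugs:** All three sleeves were pressed back about 10–11 mm, and each plug came out with only a brief 12 N of drag. All three stand upright in the bin.
- **Sleeves:** Comparing the side picture with the first one gave a 0-pixel shift for all three, so they are fully forward.
- **Loose parts:** The red gladhand was knocked about 3 cm aside mid-run, so I located it again before gripping it. Both gladhands and the block lie flat in the bin.
- **Other things on the counter:** The oil, spray can and gear knob read within 1 cm of where they started, and the carton looked in place. The spanner's side-camera reading was about 2 cm off the start, within its scatter in other readings, and nothing came near it.

**Checks that failed or disagreed:**
- The detector's last look for the red gladhand gave a wrong spot with a low score (0.28). Its mask and the picture both put it in the bin, at about (0.61, -0.33).
- The tub's last readings were poor: the side view was partly hidden by the gripper, and the top view reported the oil jug instead. The last picture shows nothing amiss.

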